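# Shake-check of a grinding-ball tin in a lacquer workshop

### The arm

A 6-joint arm with a two-finger parallel gripper is mounted at the origin on the work surface. World frame = base frame: x ahead of the robot, y to its left, z up, the work surface at z = 0. Lengths are in m, angles in rad, forces in N, time in s.
With the tool pointing down it reaches from about 0.275 to 0.85 m from the base axis. Payload 19 kg.
Tool frame: the origin (TCP) lies midway between the tips of the shut fingers; the grasp point (between the pads) lies 19 mm behind it; y points along the fingers, z is the direction in which the jaws open and shut, and the axes are right-handed (so a half turn about y gives the same grasp; the last joint's range is limited). The gripper opens to 85 mm and grips with 20 to 120 N. Pads are 22 mm wide; open, the fingers measure 114 mm over their backs; the gripper's body (76 mm by 85 mm) begins 54 mm behind the grasp point. The pads swing forward as they close: fully open they stand 13 mm farther back than shut.
Start: joints at [-1.248, 0.15, 1.437, -0, 1.554, -0.134], TCP at [0.254, -0.516, 0.231] pointing down, gripper open.
Joint ranges: [-2.8, 2.8], [-0.68, 2.1], [0.12, 2.68], [-1.39, 4.53], [0.16, 2.79], [-2.81, 2.81]. Speed limits (rad/s): [1.89, 1.89, 2.22, 3.01, 3.01, 3.01].

### API

Orientations are given as a unit quaternion [w, x, y, z].
In Python, from bench import sense, eyes, job_done gives the robot as it stands.
- The arm moves only by the tool carry_out, never from a script. Its argument "plan" is a list of rows, each an object of numbers: "tx", "ty", "tz": the shift along the world's x, y, z in m; "twist": the turn about the world's z in degrees. A call has 1 to 12 rows; each row is the pose to reach, as a shift and turn from the pose commanded when the call began; what a row does not reach only later rows make up. A row lasts 1/12 s, in which the tool goes at most 41.7 mm and 7.16 degrees, less where a joint would pass 70% of its speed; a pose out of reach is approached as far as the arm can. A call with a gripper value outside its range is refused whole. "gripper" is the finger opening in m, from 0 to 0.0854, set as the call begins (left out, the last holds). The fingers move at their own pace and stop on an object; "squeeze" is the grip in N (left out, the last holds). Time passes only in rows, so rows that repeat a pose let the fingers close. It gives the time, the measured TCP pose, the force and the opening at its end, in the units of the state.
- sense(): the state, without advancing time (a new reading comes with each control period).
- eyes.camera(name): name is "scene" or "top" or "wrist"; returns the picture (480x640x3 uint8, red, green, blue); there is no depth.
- eyes.calibration(name): a dict with "fx", "fy", "cx", "cy" (pixels), "k1" (the pictures are not rectified: a ray, as slopes to the right and down, at radius r is drawn at 1 + k1 r^2 times it, then the intrinsics apply), "cam_to_world" (4x4, takes a point from camera to world coordinates); the wrist camera has in their place "T_tool_cam" (4x4, takes a point from camera to tool coordinates, whose origin is the TCP and whose axes are the tool frame's). Camera axes: x right, y down, z forward; pixel columns grow to the right and rows downward; lengths in m; the calibration is good to about 2 mm. A picture is of the moment at which its call begins: read the wrist's pose just before it. calibration takes no time and is no camera call.
- job_done(): hands the job in, once; it reports no verdict.
The state is a dict: "time_s": time; "joint_positions": joint angles; "joint_vel": joint speeds; "joint_efforts": joint torques, N m; "eef_pos": TCP position; "orientation": TCP orientation; "wrist_force": force on the tool from outside, world axes, zero at the start; "moment": the same for the moment, N m; "width": opening from 0.0 (shut) to 1.0 (fully open).
Only numpy, scipy, OpenCV 4.12 (cv2) and the standard library are available. Lean on these libraries where they do the work, as an engineer would, in place of code of your own. Each camera call takes 0.05 s, during which the arm holds its last target.

### The job

Lift the blue-lidded tin clear of the table and shake it, holding it in the air and rocking it well over to one side (about 30 degrees) and back upright at least twice, to feel by weight or rattle whether a steel grinding ball is still inside. Then stand it upright in the middle of a tray and let go, lowering it rather than dropping it: the white tray if the tin is empty, the red tray if a ball is still in it. Leave the orange-lidded tin where it stands.

Things in the scene. Friction and masses are not known exactly. Their poses are not given: they have to be found in the camera images.
- tin_blue: closed round aluminium tin, blue lid that stays on, 60 mm across, 75 mm tall, upright on a cork coaster 3 mm thick. Origin: centre of its underside, z up. Grip firmly (30 to 60 N) across its side 40 to 60 mm above the underside, any yaw. Weighs 1.0 to 1.2 N empty, 3.1 to 3.5 N with the loose steel ball (38 mm, 225 g) inside; looks the same either way.
- tin_orange: closed round aluminium tin, orange lid that stays on, 60 mm across, 75 mm tall, upright on a cork coaster 3 mm thick. Origin: centre of its underside, z up. A bystander to be left alone. If the ball is not in the blue tin it is in this one.
- white_tray: shallow square white tray fixed on the table, 160 mm by 160 mm outside, rim 4 mm thick and 12 mm high, floor 4 mm thick. Origin: centre of its underside (on the table), sides along its x and y axes. For the tin when it proves empty.
- red_tray: shallow square red tray fixed on the table, 160 mm by 160 mm outside, rim 4 mm thick and 12 mm high, floor 4 mm thick. Origin: centre of its underside (on the table), sides along its x and y axes. For the tin when a ball is still in it. The two trays stand left and right of the tins, either way round.
Not all that is in view belongs to the job. Leave any green look-alike of the tin_blue alone.

How it is judged:
On the way, in this order (a step that is already met when the one before it is completed fails the run):
1. the blue-lidded tin is held upright, lifted clear of the table (underside over 45 mm up) (height (world z) of tin_blue above 0.045 m and contact force between the fingers and tin_blue above 0.5 N and angle between tin_blue's own z axis and vertical below 0.16 rad), for 0.1 s.
2. first rock: it is tilted over 15 degrees in the air (height (world z) of tin_blue above 0.045 m and contact force between the fingers and tin_blue above 0.5 N and angle between tin_blue's own z axis and vertical above 0.26 rad), for 0.05 s.
3. back upright within 9 degrees, still in the air (all of step 1), for 0.05 s.
4. second rock: tilted over 15 degrees again (all of step 2), for 0.05 s.
5. back upright within 9 degrees, still in the air (all of step 3), for 0.05 s.
At the end, for the whole second after the job is handed in: The blue-lidded tin stands upright (within 6 degrees), at rest and released on the floor of a tray, its axis within 35 mm of the tray's centre: in the white tray if it is empty (it presses on the tray with less than 2.0 N), in the red tray if the ball is in it (it presses with more than 2.2 N) (((horizontal distance between tin_blue and white_tray below 0.035 m and contact force between tin_blue and white_tray between 0.4 and 2 N) or (horizontal distance between tin_blue and red_tray below 0.035 m and contact force between tin_blue and red_tray above 2.2 N)) and angle between tin_blue's own z axis and vertical below 0.1 rad and height (world z) of tin_blue below 0.012 m and linear speed of tin_blue below 0.02 m/s); the robot touches nothing.
It fails at once if the orange-lidded tin is moved more than 20 mm (distance of tin_orange from where it was at the start of the episode above 0.02 m).
It fails at once if the blue-lidded tin is let go with its underside more than 25 mm above the table (dropped or thrown) (height (world z) of tin_blue above 0.025 m and contact force between the fingers and tin_blue below 0.01 N).
It also fails if it takes over 53 s, if anything falls off the work surface, if the arm or the gripper's body presses on something with over 40 N, if the wrist force passes 120 N, or if a joint passes its speed limit or range.

## Working session

There is one attempt and no reset: what is moved stays moved. The work goes in short steps, Python scripts to look and compute and a tool call to move; the robot and the scene stay as the last step left them, time stands still between calls to the robot, and variables do not carry over. Pictures are saved under pics/ and viewed, and the job is handed in when it is done.

Besides the shell and the picture viewer there is one more tool, called after "Emit:" as name([rows], argument=value, ...), one row to a line, values as JSON. carry_out: Moves the arm, as the interface text tells. Its arguments: {"type":"object","properties":{"plan":{"type":"array"},"gripper":{"type":"number"},"squeeze":{"type":"number"}},"required":["plan"]}

```bash
ls -la; mkdir -p pics; python3 - <<'E'
from bench import sense, eyes
import cv2, json
s=sense();print(s)
for n in("scene","top","wrist"):
    im=eyes.camera(n);cv2.imwrite(f"pics/{n}0.png",im[:,:,::-1]);c=eyes.calibration(n);print(n,c)
E
```

```text
total 12
drwxr-xr-x  3 agent agent 4096 Dec  6 07:04 .
drwxr-xr-x 23 root  root  4096 Dec  6 07:04 ..
drwxr-xr-x  2 agent agent 4096 Dec  6 07:04 pics
{'time_s': 0.0, 'joint_positions': array([-1.24799522e+00,  1.50973387e-01,  1.43799352e+00,  2.48053018e-05,
        1.55380131e+00, -1.33984137e-01]), 'joint_vel': array([-0.00073985, -0.00019115,  0.00125879, -0.00124397,  0.00019747,
        0.000673  ]), 'joint_efforts': array([-1.18949929e-04, -7.13053536e+01, -5.70868385e+01, -1.20267023e-04,
        8.97181279e-03, -2.94134317e-07]), 'eef_pos': array([ 0.2535355 , -0.51582609,  0.23070132]), 'orientation': array([ 0.16006696, -0.16012786,  0.68915885, -0.68832965]), 'wrist_force': array([ 1.11329927, -0.01057243,  0.35521303]), 'moment': array([ 0.0387158 ,  0.00868561, -0.02344167]), 'width': 0.9973041994759512}
scene {'fx': 456.2661286062177, 'fy': 456.2661286062177, 'cx': 315.36217691460854, 'cy': 239.46018232047254, 'k1': -0.026886292675062134, 'cam_to_world': array([[-3.53184021e-01,  7.07575579e-01, -6.12043991e-01,
         1.07569559e+00],
       [ 9.35553299e-01,  2.67
[... 416 characters left out ...]
63149,  0.43777069],
       [-0.99992981, -0.00373829,  0.01124259,  0.0062372 ],
       [-0.01087634, -0.08667823, -0.99617699,  0.84403033],
       [ 0.        ,  0.        ,  0.        ,  1.        ]])}
wrist {'fx': 353.83508980224394, 'fy': 353.83508980224394, 'cx': 327.1442720730308, 'cy': 241.51558575281535, 'k1': -0.059708769097969676, 'T_tool_cam': array([[ 1.70288122e-04,  9.65921375e-01,  2.58835602e-01,
        -6.41078439e-02],
       [-5.35990325e-05, -2.58835597e-01,  9.65921390e-01,
        -1.42374446e-01],
       [ 9.99999984e-01, -1.78358277e-04,  7.69582347e-06,
        -1.35680362e-04],
       [ 0.00000000e+00,  0.00000000e+00,  0.00000000e+00,
         1.00000000e+00]])}
```

View pics/scene0.png

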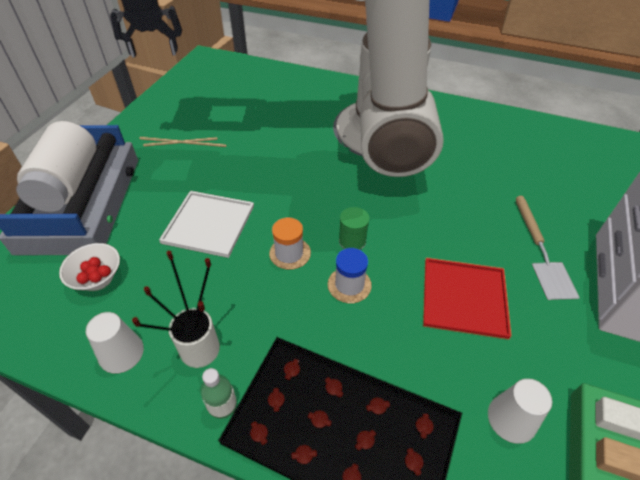

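View pics/top0.png

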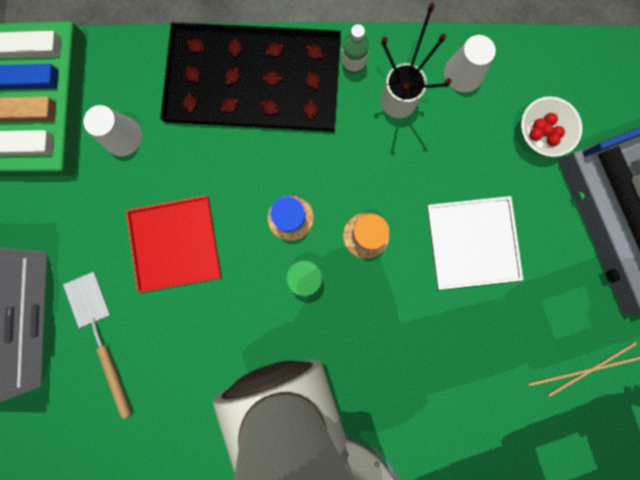

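View pics/wrist0.png

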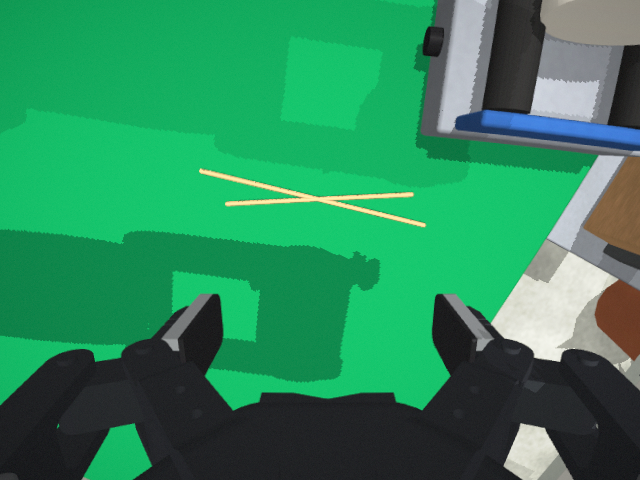

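```bash
cat > h.py <<'E'
from bench import sense, eyes
import cv2, numpy as np
from scipy.spatial.transform import Rotation as R
def ray(n,px,T=None):
    c=eyes.calibration(n)
    d=(np.array(px,float)-[c['cx'],c['cy']])/[c['fx'],c['fy']]
    u=d.copy()
    for _ in range(20): u=d/(1+c['k1']*(u@u))
    T=c['cam_to_world'] if T is None else T
    return T[:3,3],T[:3,:3]@np.array([u[0],u[1],1])
def onz(n,px,z,T=None):
    o,d=ray(n,px,T); return o+d*(z-o[2])/d[2]
def mask(im,col):
    h=cv2.cvtColor(im,cv2.COLOR_RGB2HSV);H,S,V=cv2.split(h)
    if col=='blue': m=(H>105)&(H<130)&(S>150)&(V>90)
    if col=='orange': m=(H>8)&(H<20)&(S>170)&(V>150)
    if col=='green': m=(H>50)&(H<75)&(S<190)&(V>125)&(S>100)
    if col=='red': m=((H<6)|(H>174))&(S>180)&(V>120)
    if col=='white': m=(S<25)&(V>200)
    return m.astype(np.uint8)
def wristT():
    s=sense();q=s['orientation'];T=np.eye(4);T[:3,:3]=R.from_quat(q,scalar_first=True).as_matrix();T[:3,3]=s['eef_pos']
    return T@eyes.calibration('wrist')['T_tool_cam']
def tilt():
    s=sense();M=R.from_quat(s['orientation'],scalar_first=True).as_matrix()
    return np.round(M,3)
E
python3 - <<'E'
from h import *
for n in('top','scene'):
    im=cv2.imread(f'pics/{n}0.png')[:,:,::-1].copy()
    for col,z in(('blue',.078),('orange',.078),('red',.012),('white',.012)):
        k,l,st,ce=cv2.connectedComponentsWithStats(mask(im,col))
        for i in range(1,k):
            if st[i,4]>300:
                cnt=max(cv2.findContours((l==i).astype(np.uint8),0,2)[0],key=cv2.contourArea)
                r=cv2.minAreaRect(cnt)
                print(n,col,st[i],ce[i].round(1),onz(n,ce[i],z).round(4), 'rectc',onz(n,r[0],z).round(4), cv2.minEnclosingCircle(cnt))
    if n=='top':
        cv2.imwrite('pics/crop0.png',cv2.resize(im[170:310,240:420,::-1],None,fx=4,fy=4,interpolation=2))
print(tilt())
E
```

```text
top blue [   0   64   52   22 1009] [25.2 74.5] [0.8066 0.5668 0.078 ] rectc [0.8066 0.5662 0.078 ] ((25.5, 75.5), 27.212228775024414)
top blue [271 197  34  35 898] [287.3 213.7] [0.5448 0.0723 0.078 ] rectc [0.5447 0.0723 0.078 ] ((287.17041015625, 213.63858032226562), 17.457658767700195)
top orange [354 214  35  35 943] [370.8 231.4] [ 0.5141 -0.0741  0.078 ] rectc [ 0.5139 -0.0745  0.078 ] ((370.8344421386719, 231.2742462158203), 17.50535011291504)
top red [531 114  33  31 576] [547.4 129.2] [ 0.7229 -0.4283  0.012 ] rectc [ 0.7249 -0.431   0.012 ] ((547.0835571289062, 129.5919189453125), 16.676795959472656)
top red [ 127  197   93   95 6833] [172.8 244. ] [0.4953 0.2963 0.012 ] rectc [0.4957 0.297  0.012 ] ((173.0, 244.0), 58.00872039794922)
top white [  0  32  53  20 945] [25.8 40.9] [0.9108 0.6203 0.012 ] rectc [0.9104 0.6198 0.012 ] ((26.0, 41.0), 27.51373291015625)
top white [464  35  31  30 703] [479.2  49.6] [ 0.8851 -0.2997  0.012 ] rectc [ 0.8853 -0.3003  0.012 ] ((479.16326904296875, 49.38775634765625), 15.53719711303711)
top white [ 522   97   60   59 1377] [557.3 127.
[... 2003 characters left out ...]
 0.012 ] ((207.0, 223.0), 46.23861312866211)
scene white [ 72 244  46  20 438] [ 97.2 251.5] [ 0.6657 -0.4538  0.012 ] rectc [ 0.6673 -0.4577  0.012 ] ((94.5, 255.0), 22.58881378173828)
scene white [ 87 313  33  28 690] [102.7 326.8] [ 0.8126 -0.3263  0.012 ] rectc [ 0.8124 -0.3264  0.012 ] ((102.62337493896484, 326.6883239746094), 17.336503982543945)
scene white [515 380  36  35 956] [532.3 396.8] [0.6676 0.4361 0.012 ] rectc [0.6676 0.4359 0.012 ] ((532.0, 397.0), 20.000099182128906)
scene white [604 398  36  33 778] [622.  414.2] [0.6469 0.5792 0.012 ] rectc [0.647  0.5785 0.012 ] ((621.5, 414.5), 23.377439498901367)
[[-0.897 -0.     0.441]
 [-0.441  0.001 -0.897]
 [-0.    -1.    -0.001]]
```

View pics/crop0.png

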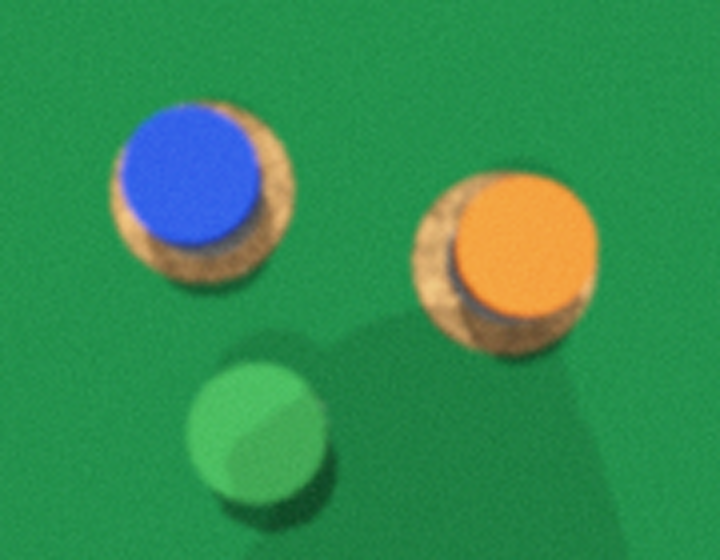

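Candidates in the top view are: blue lid (288,214), orange lid (371,231), green look-alike (304,278), and blue things such as the block (25,75) and the machine panel. The crop shows the blue lid at (288,214) as a tin on a cork coaster, so I choose that one. The red tray is at +y and the white tray at -y.

The moves offer only a turn about z. So on the way over I'll test whether an out-of-reach pose makes the tool tilt.

Emit:
carry_out([
  {"tx": 0.02,"ty": 0.035,"tz": 0.01},
  {"tx": 0.04,"ty": 0.07,"tz": 0.03},
  {"tx": 0.055,"ty": 0.105,"tz": 0.05},
  {"tx": 0.07,"ty": 0.14,"tz": 0.07},
  {"tx": 0.09,"ty": 0.175,"tz": 0.09},
  {"tx": 0.105,"ty": 0.21,"tz": 0.1},
  {"tx": 0.12,"ty": 0.245,"tz": 0.12},
  {"tx": 0.14,"ty": 0.28,"tz": 0.14},
  {"tx": 0.16,"ty": 0.315,"tz": 0.16},
  {"tx": 0.175,"ty": 0.35,"tz": 0.18},
  {"tx": 0.19,"ty": 0.385,"tz": 0.2},
  {"tx": 0.21,"ty": 0.42,"tz": 0.22},
])

```text
invalid input at $.plan[0]: expected keys tx, ty, tz, twist
```

Emit:
carry_out([
  {"tx": 0.02,"ty": 0.035,"tz": 0.01,"twist": 0},
  {"tx": 0.04,"ty": 0.07,"tz": 0.03,"twist": 0},
  {"tx": 0.055,"ty": 0.105,"tz": 0.05,"twist": 0},
  {"tx": 0.07,"ty": 0.14,"tz": 0.07,"twist": 0},
  {"tx": 0.09,"ty": 0.175,"tz": 0.09,"twist": 0},
  {"tx": 0.105,"ty": 0.21,"tz": 0.1,"twist": 0},
  {"tx": 0.12,"ty": 0.245,"tz": 0.12,"twist": 0},
  {"tx": 0.14,"ty": 0.28,"tz": 0.14,"twist": 0},
  {"tx": 0.16,"ty": 0.315,"tz": 0.16,"twist": 0},
  {"tx": 0.175,"ty": 0.35,"tz": 0.18,"twist": 0},
  {"tx": 0.19,"ty": 0.385,"tz": 0.2,"twist": 0},
  {"tx": 0.21,"ty": 0.42,"tz": 0.22,"twist": 0},
])

```text
time_s: 1.15
eef_pos: [0.4549, -0.1103, 0.4432]
orientation: [-0.16, 0.16, -0.689, 0.689]
wrist_force: [0.9, -0.3, 0.2]
width: 0.997
```

Emit:
carry_out([
  {"tx": 0.02,"ty": 0.02,"tz": 0.025,"twist": 0},
  {"tx": 0.04,"ty": 0.04,"tz": 0.055,"twist": 0},
  {"tx": 0.05,"ty": 0.06,"tz": 0.085,"twist": 0},
  {"tx": 0.06,"ty": 0.08,"tz": 0.115,"twist": 0},
  {"tx": 0.07,"ty": 0.1,"tz": 0.145,"twist": 0},
  {"tx": 0.08,"ty": 0.12,"tz": 0.175,"twist": 0},
  {"tx": 0.1,"ty": 0.14,"tz": 0.205,"twist": 0},
  {"tx": 0.1,"ty": 0.16,"tz": 0.24,"twist": 0},
  {"tx": 0.1,"ty": 0.18,"tz": 0.275,"twist": 0},
  {"tx": 0.1,"ty": 0.18,"tz": 0.315,"twist": 0},
  {"tx": 0.1,"ty": 0.18,"tz": 0.355,"twist": 0},
  {"tx": 0.1,"ty": 0.18,"tz": 0.395,"twist": 0},
])

```text
time_s: 2.15
eef_pos: [0.3874, 0.0418, 0.7258]
orientation: [0.139, -0.181, 0.698, -0.679]
wrist_force: [-1.9, -0.8, 1.6]
width: 0.999
```

```bash
python3 -c "
from h import *
s=sense();print(s['joint_positions'].round(3),s['eef_pos'],s['time_s']);print(tilt())"
```

```text
[-0.097  0.291  0.121  0.02   2.794  1.035] [0.38739112 0.04175647 0.72582252] 2.15
[[-0.896 -0.064  0.44 ]
 [-0.442  0.013 -0.897]
 [ 0.052 -0.998 -0.04 ]]
```

Emit:
carry_out([
  {"tx": 0,"ty": 0,"tz": -0.05,"twist": 0},
  {"tx": 0,"ty": 0,"tz": -0.1,"twist": 0},
  {"tx": 0,"ty": 0,"tz": -0.15,"twist": 0},
  {"tx": 0,"ty": 0,"tz": -0.2,"twist": 0},
  {"tx": 0,"ty": 0,"tz": -0.25,"twist": 0},
  {"tx": 0,"ty": 0,"tz": -0.3,"twist": 0},
  {"tx": 0,"ty": 0,"tz": -0.35,"twist": 0},
  {"tx": 0,"ty": 0,"tz": -0.35,"twist": 0},
  {"tx": 0,"ty": 0,"tz": -0.35,"twist": 0},
])

```text
time_s: 2.9
eef_pos: [0.3898, 0.0415, 0.464]
orientation: [0.138, -0.182, 0.698, -0.678]
wrist_force: [1.0, 0.2, 0.7]
width: 1.0
```

```bash
cat > st.py <<'E'
from h import *
s=sense();print(s['joint_positions'].round(3),s['eef_pos'].round(4),s['time_s'],s['wrist_force'].round(2),s['moment'].round(3),round(float(s['width']),3));print(tilt())
E
python3 st.py
```

```text
[-0.097 -0.157  1.279  0.008  2.088  1.021] [0.3898 0.0415 0.464 ] 2.9 [1.02 0.22 0.65] [ 0.013 -0.03  -0.01 ] 1.0
[[-0.896 -0.067  0.44 ]
 [-0.441  0.013 -0.897]
 [ 0.054 -0.998 -0.042]]
```

Emit:
carry_out([
  {"tx": 0.05,"ty": 0,"tz": 0,"twist": 0},
  {"tx": 0.1,"ty": 0,"tz": 0,"twist": 0},
  {"tx": 0.15,"ty": 0,"tz": 0,"twist": 0},
  {"tx": 0.2,"ty": 0,"tz": 0,"twist": 0},
  {"tx": 0.25,"ty": 0,"tz": 0,"twist": 0},
  {"tx": 0.3,"ty": 0,"tz": 0,"twist": 0},
  {"tx": 0.35,"ty": 0,"tz": 0,"twist": 0},
  {"tx": 0.4,"ty": 0,"tz": 0,"twist": 0},
  {"tx": 0.45,"ty": 0,"tz": 0,"twist": 0},
  {"tx": 0.5,"ty": 0,"tz": 0,"twist": 0},
  {"tx": 0.55,"ty": 0,"tz": 0,"twist": 0},
  {"tx": 0.6,"ty": 0,"tz": 0,"twist": 0},
])

```text
time_s: 3.9
eef_pos: [0.7689, 0.0386, 0.4192]
orientation: [0.144, -0.176, 0.698, -0.679]
wrist_force: [0.6, -0.1, 0.6]
width: 1.001
```

```bash
python3 st.py
```

```text
[-0.055  0.797  0.122  0.016  2.273  1.07 ] [0.7689 0.0386 0.4192] 3.9 [ 0.61 -0.13  0.64] [-0.009 -0.001  0.036] 1.001
[[-0.897 -0.05   0.44 ]
 [-0.441  0.015 -0.897]
 [ 0.038 -0.999 -0.035]]
```

Emit:
carry_out([
  {"tx": 0.05,"ty": 0,"tz": 0,"twist": 0},
  {"tx": 0.1,"ty": 0,"tz": 0,"twist": 0},
  {"tx": 0.15,"ty": 0,"tz": 0,"twist": 0},
  {"tx": 0.2,"ty": 0,"tz": 0,"twist": 0},
  {"tx": 0.25,"ty": 0,"tz": 0,"twist": 0},
  {"tx": 0.3,"ty": 0,"tz": 0,"twist": 0},
])

```text
time_s: 4.4
eef_pos: [0.8269, 0.0346, 0.3495]
orientation: [0.156, -0.164, 0.696, -0.682]
wrist_force: [-0.5, -0.6, 0.7]
width: 1.0
```

```bash
python3 st.py
```

```text
[-0.057  0.883  0.122  0.018  2.153  1.067] [0.8269 0.0346 0.3495] 4.4 [-0.53 -0.61  0.72] [ 0.015 -0.022  0.011] 1.0
[[-0.898 -0.016  0.441]
 [-0.441  0.016 -0.897]
 [ 0.007 -1.    -0.021]]
```

```bash
python3 - <<'E'
import numpy as np
from scipy.optimize import least_squares
D=[([-1.248,.151,1.438,0,1.5538,-.134],[.2535,-.5158,.2307]),
([-.097,.291,.121,.02,2.794,1.035],[.38739,.04176,.72582]),
([-.097,-.157,1.279,.008,2.088,1.021],[.3898,.0415,.464]),
([-.055,.797,.122,.016,2.273,1.07],[.7689,.0386,.4192]),
([-.057,.883,.122,.018,2.153,1.067],[.8269,.0346,.3495])]
def f(p):
    L1,L2,L6,h,r0,e=p;o=[]
    for j,x in D:
        a=j[1];b=a+j[2];c=b+j[4]
        r=r0+L1*np.sin(a)+L2*np.sin(b)+L6*np.sin(c)+e*np.cos(b)
        z=h+L1*np.cos(a)+L2*np.cos(b)+L6*np.cos(c)-e*np.sin(b)
        R=x[0]*np.cos(j[0])+x[1]*np.sin(j[0])
        o+=[r-R,z-x[2]]
    return o
s=least_squares(f,[.4,.4,.2,.3,0,0]);print(s.x.round(4),np.abs(s.fun).max(), [round(-x[0]*np.sin(j[0])+x[1]*np.cos(j[0]),4) for j,x in D])
E
```

```text
[4.778e-01 4.992e-01 3.237e-01 1.622e-01 3.000e-04 7.100e-02] 0.000186691501988967 [np.float64(0.0768), np.float64(0.0791), np.float64(0.0791), np.float64(0.0808), np.float64(0.0817)]
```

```bash
cat > sim.py <<'E'
import numpy as np
from scipy.optimize import least_squares
L1,L2,L6,h,r0,e=4.778e-01,4.992e-01,3.237e-01,1.622e-01,3.000e-04,7.100e-02
lo=np.array([-.68,.12,.16]);hi=np.array([2.1,2.68,2.79])
vm=.7*np.array([1.89,2.22,3.01])/12
def fk(q):
    a,b,c=q[0],q[0]+q[1],q.sum()
    return np.array([r0+L1*np.sin(a)+L2*np.sin(b)+L6*np.sin(c)+e*np.cos(b),h+L1*np.cos(a)+L2*np.cos(b)+L6*np.cos(c)-e*np.sin(b),c-np.pi])
def step(q,push,w,vl=True):
    t=fk(q)+np.array([*push,0])
    l=lo.copy();u=hi.copy()
    if vl: l=np.maximum(l,q-vm);u=np.minimum(u,q+vm)
    W=np.array([1,1,w])
    s=least_squares(lambda x:W*(fk(x)-t),np.clip(q,l+1e-6,u-1e-6),bounds=(l-1e-5,u+1e-5))
    return s.x
E
python3 - <<'E'
from sim import *
for w in (.2,.3,.5,.7,1,1.5):
    q=np.array([.797,.122,2.273]);
    for i in range(5): q=step(q,(.0417,0),w)
    print(w,q.round(3),fk(q).round(3))
E
```

```text
0.2 [0.862 0.12  1.808] [ 0.929  0.388 -0.352]
0.3 [0.872 0.12  1.912] [ 0.899  0.368 -0.238]
0.5 [0.89  0.12  2.035] [ 0.863  0.346 -0.096]
0.7 [0.899 0.12  2.089] [ 0.848  0.337 -0.033]
1 [0.906 0.12  2.123] [0.838 0.331 0.007]
1.5 [0.91  0.12  2.142] [0.832 0.328 0.03 ]
```

```bash
python3 - <<'E'
from sim import *
best=[]
for th in (0,-.3,.3):
  for j2 in np.arange(-.68,1.5,.1):
    for j3 in (.12,.4,1.2,2,2.5,2.68):
      j5=np.pi+th-j2-j3
      if not .16<=j5<=2.79+.01: 
        # at limit variant skip
        continue
      q=np.array([j2,j3,min(j5,2.79)]);p=fk(q)
      if p[1]<.12 or p[0]<.1: continue
      for an in np.arange(0,360,30):
        d=.0417*np.array([np.cos(np.radians(an)),np.sin(np.radians(an))])
        q2=step(q,d,1);best.append((fk(q2)[2]-p[2],th,j2,j3,an,*p[:2]))
best.sort()
for th in (0,-.3,.3):
    b=[x for x in best if x[1]==th]
    print('th',th)
    for x in b[:4]+b[-5:]: print(np.round(x,3))
E
```

```text
th 0
[-1.10e-02  0.00e+00  1.12e+00  1.20e-01  3.00e+01  9.26e-01  1.42e-01]
[-1.10e-02  0.00e+00  1.02e+00  1.20e-01  3.00e+01  8.91e-01  2.33e-01]
[-0.011  0.     1.12   0.12   0.     0.926  0.142]
[-1.10e-02  0.00e+00  9.20e-01  1.20e-01  3.00e+01  8.47e-01  3.19e-01]
[8.00e-03 0.00e+00 1.02e+00 1.20e-01 2.10e+02 8.91e-01 2.33e-01]
[9.00e-03 0.00e+00 1.12e+00 1.20e-01 2.10e+02 9.26e-01 1.42e-01]
[ 1.00e-02  0.00e+00 -6.80e-01  2.00e+00  1.50e+02  2.01e-01  2.65e-01]
[ 1.10e-02  0.00e+00 -6.80e-01  2.00e+00  2.10e+02  2.01e-01  2.65e-01]
[ 1.20e-02  0.00e+00 -6.80e-01  2.00e+00  1.80e+02  2.01e-01  2.65e-01]
th -0.3
[-1.20e-02 -3.00e-01  1.02e+00  1.20e-01  3.00e+01  9.86e-01  2.47e-01]
[-1.20e-02 -3.00e-01  9.20e-01  1.20e-01  3.00e+01  9.43e-01  3.34e-01]
[-1.200e-02 -3.000e-01  1.120e+00  1.200e-01  3.000e+01  1.021e+00
  1.560e-01]
[-1.20e-02 -3.00e-01  8.20e-01  1.20e-01  3.00e+01  8.90e-01  4.16e-01]
[ 9.00e-03 -3.00e-01 -6.80e-01  1.20e+00  2.10e+02  1.05e-01  6.22e-01]
[ 1.00e-02 -3.00e-01 -6.80e-01  2.00e+00  1.50e+02  2.97e-01  2.80e-01]
[ 1.00e-02 -3.00e-01 -6.80e-01  1.20e+00  2.40e+02  1.05e-01  6.22e-01]
[ 1.10e-02 -3.00e-01 -6.80e-01  2.00e+00  2.10e+02  2.97e-01  2.80e-01]
[ 1.20e-02 -3.00e-01 -6.80e-01  2.00e+00  1.80e+02  2.97e-01  2.80e-01]
th 0.3
[-1.00e-02  3.00e-01  1.12e+00  1.20e-01  3.00e+01  8.30e-01  1.56e-01]
[-0.01   0.3    1.12   0.12   0.     0.83   0.156]
[-1.00e-02  3.00e-01  1.02e+00  1.20e-01  3.00e+01  7.95e-01  2.47e-01]
[-0.009  0.3    1.02   0.12   0.     0.795  0.247]
[7.00e-03 3.00e-01 1.02e+00 1.20e-01 2.10e+02 7.95e-01 2.47e-01]
[8.00e-03 3.00e-01 1.12e+00 1.20e-01 2.10e+02 8.30e-01 1.56e-01]
[ 9.00e-03  3.00e-01 -6.80e-01  2.00e+00  1.50e+02  1.05e-01  2.80e-01]
[ 1.00e-02  3.00e-01 -6.80e-01  2.00e+00  2.10e+02  1.05e-01  2.80e-01]
[ 1.10e-02  3.00e-01 -6.80e-01  2.00e+00  1.80e+02  1.05e-01  2.80e-01]
```

Emit:
carry_out([
  {"tx": -0.03,"ty": 0.004,"tz": -0.015,"twist": 0},
  {"tx": -0.06,"ty": 0.008,"tz": -0.03,"twist": 0},
  {"tx": -0.09,"ty": 0.012,"tz": -0.045,"twist": 0},
  {"tx": -0.12,"ty": 0.016,"tz": -0.06,"twist": 0},
  {"tx": -0.15,"ty": 0.02,"tz": -0.075,"twist": 0},
  {"tx": -0.18,"ty": 0.024,"tz": -0.09,"twist": 0},
  {"tx": -0.21,"ty": 0.028,"tz": -0.105,"twist": 0},
  {"tx": -0.24,"ty": 0.032,"tz": -0.12,"twist": 0},
  {"tx": -0.265,"ty": 0.035,"tz": -0.135,"twist": 0},
  {"tx": -0.282,"ty": 0.037,"tz": -0.145,"twist": 0},
  {"tx": -0.282,"ty": 0.037,"tz": -0.15,"twist": 0},
  {"tx": -0.282,"ty": 0.037,"tz": -0.15,"twist": 0},
])

```text
time_s: 5.4
eef_pos: [0.5372, 0.0725, 0.1945]
orientation: [0.153, -0.168, 0.696, -0.681]
wrist_force: [-1.1, 0.1, -0.8]
width: 1.001
```

```bash
python3 st.py; python3 - <<'E'
from h import *
T=wristT();im=eyes.camera('wrist');cv2.imwrite('pics/w1.png',im[:,:,::-1])
k,l,st,ce=cv2.connectedComponentsWithStats(mask(im,'blue'))
for i in range(1,k):
    if st[i,4]>400: print(st[i],ce[i],onz('wrist',ce[i],.078,T))
E
```

```text
[-0.018  0.113  1.555  0.016  1.5    1.095] [0.5372 0.0725 0.1945] 5.4 [-1.06  0.08 -0.76] [-0.034  0.014 -0.012] 1.001
[[-0.897 -0.025  0.441]
 [-0.442  0.016 -0.897]
 [ 0.015 -1.    -0.026]]
[ 297  182   80   81 5071] [336.3324788 222.5839085] [0.54569365 0.07254642 0.078     ]
```

View pics/w1.png

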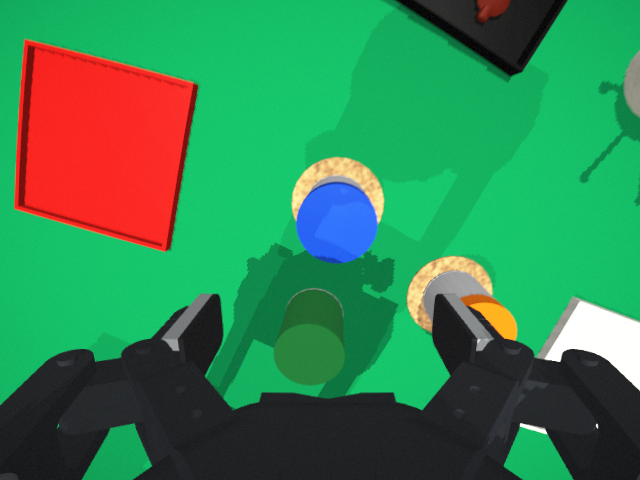

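The wrist view shows the blue lid at (336,222), which puts the tin axis at (0.546, 0.0725). The fingers clear the green tin (310,350) and the orange tin (490,318). Descending.

Emit:
carry_out([
  {"tx": 0.0085,"ty": 0,"tz": -0.02,"twist": 0},
  {"tx": 0.0085,"ty": 0,"tz": -0.04,"twist": 0},
  {"tx": 0.0085,"ty": 0,"tz": -0.06,"twist": 0},
  {"tx": 0.0085,"ty": 0,"tz": -0.08,"twist": 0},
  {"tx": 0.0085,"ty": 0,"tz": -0.1,"twist": 0},
  {"tx": 0.0085,"ty": 0,"tz": -0.12,"twist": 0},
  {"tx": 0.0085,"ty": 0,"tz": -0.14,"twist": 0},
  {"tx": 0.0085,"ty": 0,"tz": -0.155,"twist": 0},
  {"tx": 0.0085,"ty": 0,"tz": -0.162,"twist": 0},
  {"tx": 0.0085,"ty": 0,"tz": -0.165,"twist": 0},
  {"tx": 0.0085,"ty": 0,"tz": -0.165,"twist": 0},
])

```text
time_s: 6.37
eef_pos: [0.5538, 0.0716, 0.0349]
orientation: [0.156, -0.164, 0.696, -0.682]
wrist_force: [0.0, 0.1, -0.6]
width: 1.0
```

```bash
python3 st.py; python3 - <<'E'
from h import *
im=eyes.camera('top');cv2.imwrite('pics/t1.png',cv2.resize(im[150:330,200:440,::-1],None,fx=3,fy=3))
E
```

```text
[-0.019  0.27   1.71   0.017  1.178  1.089] [0.5538 0.0716 0.0349] 6.3667 [ 0.04  0.05 -0.56] [-0.006  0.051 -0.005] 1.0
[[-0.898 -0.016  0.44 ]
 [-0.441  0.016 -0.898]
 [ 0.007 -1.    -0.022]]
```

View pics/t1.png

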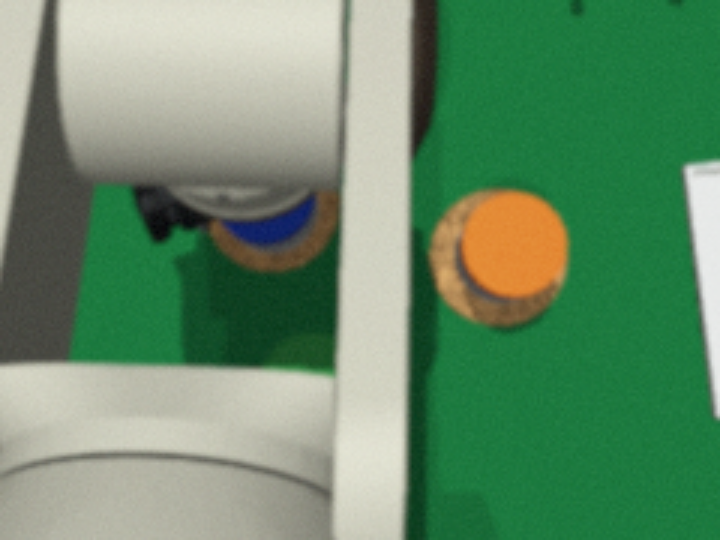

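Emit:
carry_out([
  {"tx": -0.004,"ty": 0.0,"tz": -0.003,"twist": 0},
  {"tx": -0.008,"ty": 0.001,"tz": -0.006,"twist": 0},
  {"tx": -0.008,"ty": 0.001,"tz": -0.006,"twist": 0},
  {"tx": -0.008,"ty": 0.001,"tz": -0.006,"twist": 0},
])

```text
time_s: 6.75
eef_pos: [0.5449, 0.0727, 0.0289]
orientation: [0.156, -0.164, 0.696, -0.682]
wrist_force: [0.1, -0.1, -0.0]
width: 1.0
```

Emit:
carry_out([
  {"tx": 0,"ty": 0,"tz": 0,"twist": 0},
  {"tx": 0,"ty": 0,"tz": 0,"twist": 0},
  {"tx": 0,"ty": 0,"tz": 0,"twist": 0},
  {"tx": 0,"ty": 0,"tz": 0,"twist": 0},
  {"tx": 0,"ty": 0,"tz": 0,"twist": 0},
  {"tx": 0,"ty": 0,"tz": 0,"twist": 0},
  {"tx": 0,"ty": 0,"tz": 0,"twist": 0},
  {"tx": 0,"ty": 0,"tz": 0,"twist": 0},
], gripper=0.0, squeeze=50)

```text
time_s: 7.42
eef_pos: [0.5454, 0.0726, 0.0293]
orientation: [0.156, -0.164, 0.696, -0.682]
wrist_force: [-2.6, 0.2, 8.7]
width: 0.7
```

```bash
python3 st.py
```

```text
[-0.017  0.261  1.735  0.017  1.162  1.09 ] [0.5454 0.0726 0.0293] 7.4167 [-2.61  0.23  8.73] [-0.215  0.404 -0.051] 0.7
[[-0.898 -0.016  0.441]
 [-0.441  0.016 -0.897]
 [ 0.007 -1.    -0.021]]
```

Emit:
carry_out([
  {"tx": 0,"ty": 0,"tz": 0.005,"twist": 0},
  {"tx": 0,"ty": 0,"tz": 0.015,"twist": 0},
  {"tx": 0,"ty": 0,"tz": 0.035,"twist": 0},
  {"tx": 0,"ty": 0,"tz": 0.06,"twist": 0},
  {"tx": 0,"ty": 0,"tz": 0.09,"twist": 0},
  {"tx": 0,"ty": 0,"tz": 0.12,"twist": 0},
  {"tx": 0,"ty": 0,"tz": 0.15,"twist": 0},
  {"tx": 0,"ty": 0,"tz": 0.18,"twist": 0},
  {"tx": 0,"ty": 0,"tz": 0.2,"twist": 0},
  {"tx": 0,"ty": 0,"tz": 0.2,"twist": 0},
  {"tx": 0,"ty": 0,"tz": 0.2,"twist": 0},
  {"tx": 0,"ty": 0,"tz": 0.2,"twist": 0},
])

```text
time_s: 8.42
eef_pos: [0.5447, 0.0726, 0.2281]
orientation: [0.155, -0.165, 0.696, -0.682]
wrist_force: [-0.6, 0.1, -1.7]
width: 0.695
```

```bash
python3 st.py; python3 - <<'E'
from h import *
im=eyes.camera('scene');cv2.imwrite('pics/s2.png',im[:,:,::-1])
E
python3 st.py
```

```text
[-0.017  0.109  1.491  0.016  1.559  1.097] [0.5447 0.0726 0.2281] 8.4167 [-0.61  0.15 -1.67] [-0.02  -0.03  -0.018] 0.695
[[-0.898 -0.017  0.44 ]
 [-0.441  0.016 -0.898]
 [ 0.008 -1.    -0.022]]
[-0.017  0.109  1.491  0.016  1.559  1.097] [0.5446 0.0726 0.2276] 8.4667 [ 0.12  0.31 -1.07] [-0.002 -0.013  0.057] 0.699
[[-0.898 -0.018  0.44 ]
 [-0.441  0.016 -0.898]
 [ 0.009 -1.    -0.022]]
```

View pics/s2.png

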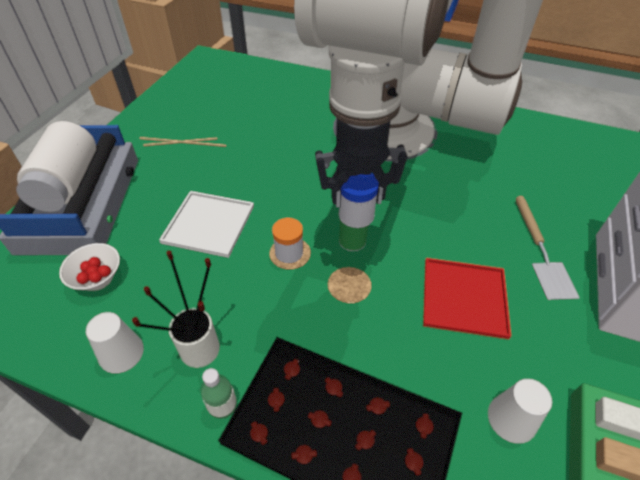

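```bash
python3 - <<'E'
from sim import *
q=np.array([.109,1.491,1.559]);
for i in range(60):
    q=step(q,(.0361,.0208),1)
    if i%4==3: print(i+1,q.round(2),fk(q).round(3))
E
```

```text
4 [0.39 0.98 1.78] [0.681 0.307 0.015]
8 [0.67 0.47 2.01] [0.779 0.359 0.   ]
12 [0.85 0.12 2.14] [ 0.823  0.375 -0.033]
16 [0.86 0.12 2.09] [ 0.839  0.374 -0.076]
20 [0.86 0.12 2.04] [ 0.855  0.373 -0.12 ]
24 [0.86 0.12 1.99] [ 0.871  0.373 -0.165]
28 [0.86 0.12 1.95] [ 0.887  0.373 -0.211]
32 [0.87 0.12 1.9 ] [ 0.903  0.374 -0.258]
36 [0.87 0.12 1.85] [ 0.919  0.376 -0.305]
40 [0.87 0.12 1.79] [ 0.936  0.378 -0.353]
44 [0.88 0.12 1.74] [ 0.952  0.381 -0.401]
48 [0.88 0.12 1.69] [ 0.968  0.384 -0.449]
52 [0.89 0.12 1.64] [ 0.984  0.388 -0.498]
56 [0.89 0.12 1.59] [ 1.     0.393 -0.547]
60 [0.89 0.12 1.53] [ 1.015  0.398 -0.596]
```

Emit:
carry_out([
  {"tx": 0.036,"ty": 0,"tz": 0.02,"twist": 0},
  {"tx": 0.072,"ty": 0,"tz": 0.04,"twist": 0},
  {"tx": 0.108,"ty": 0,"tz": 0.06,"twist": 0},
  {"tx": 0.144,"ty": 0,"tz": 0.08,"twist": 0},
  {"tx": 0.18,"ty": 0,"tz": 0.1,"twist": 0},
  {"tx": 0.21,"ty": 0,"tz": 0.12,"twist": 0},
  {"tx": 0.25,"ty": 0,"tz": 0.14,"twist": 0},
  {"tx": 0.29,"ty": 0,"tz": 0.16,"twist": 0},
  {"tx": 0.32,"ty": 0,"tz": 0.18,"twist": 0},
  {"tx": 0.36,"ty": 0,"tz": 0.2,"twist": 0},
  {"tx": 0.6,"ty": 0,"tz": 0.35,"twist": 0},
  {"tx": 0.9,"ty": 0,"tz": 0.5,"twist": 0},
])

```text
time_s: 9.47
eef_pos: [0.8181, 0.0674, 0.3665]
orientation: [0.16, -0.159, 0.696, -0.682]
wrist_force: [2.3, -0.4, -3.6]
width: 0.7
```

Emit:
carry_out([
  {"tx": 0.8,"ty": 0,"tz": 0.46,"twist": 0},
  {"tx": 0.8,"ty": 0,"tz": 0.46,"twist": 0},
  {"tx": 0.8,"ty": 0,"tz": 0.46,"twist": 0},
  {"tx": 0.8,"ty": 0,"tz": 0.46,"twist": 0},
  {"tx": 0.8,"ty": 0,"tz": 0.46,"twist": 0},
  {"tx": 0.8,"ty": 0,"tz": 0.46,"twist": 0},
  {"tx": 0.8,"ty": 0,"tz": 0.46,"twist": 0},
  {"tx": 0.8,"ty": 0,"tz": 0.46,"twist": 0},
  {"tx": 0.8,"ty": 0,"tz": 0.46,"twist": 0},
  {"tx": 0.8,"ty": 0,"tz": 0.46,"twist": 0},
  {"tx": 0.8,"ty": 0,"tz": 0.46,"twist": 0},
  {"tx": 0.8,"ty": 0,"tz": 0.46,"twist": 0},
])

```text
time_s: 10.47
eef_pos: [0.838, 0.0486, 0.3613]
orientation: [0.176, -0.143, 0.692, -0.685]
wrist_force: [-0.3, 0.3, -0.7]
width: 0.7
```

```bash
python3 st.py
```

```text
[-0.042  0.869  0.122  0.026  2.108  1.086] [0.838  0.0486 0.3613] 10.4667 [-0.27  0.29 -0.67] [-0.042  0.05  -0.005] 0.7
[[-0.897  0.043  0.44 ]
 [-0.44   0.02  -0.898]
 [-0.047 -0.999  0.   ]]
```

Emit:
carry_out([
  {"tx": 0.05,"ty": 0.003,"tz": 0,"twist": 0},
  {"tx": 0.1,"ty": 0.006,"tz": 0,"twist": 0},
  {"tx": 0.15,"ty": 0.009,"tz": 0,"twist": 0},
  {"tx": 0.2,"ty": 0.012,"tz": 0,"twist": 0},
  {"tx": 0.25,"ty": 0.015,"tz": 0,"twist": 0},
  {"tx": 0.3,"ty": 0.018,"tz": 0,"twist": 0},
])

```text
time_s: 10.97
eef_pos: [0.8879, 0.0526, 0.2925]
orientation: [0.187, -0.132, 0.69, -0.686]
wrist_force: [-0.6, -0.2, -1.5]
width: 0.704
```

```bash
python3 st.py
```

```text
[-0.036  0.952  0.122  0.027  1.995  1.091] [0.8879 0.0526 0.2925] 10.9667 [-0.62 -0.17 -1.55] [-0.003  0.038  0.02 ] 0.704
[[-0.895  0.074  0.44 ]
 [-0.439  0.022 -0.898]
 [-0.076 -0.997  0.012]]
```

```bash
python3 - <<'E'
from sim import *
def J(q):
    return np.array([(fk(q+d)-fk(q-d))/2e-4 for d in np.eye(3)*1e-4]).T
q=np.array([.91,.122,2.05])
Jq=J(q)
for name,p in(('x',(.0417,0)),('30',(.0361,.0208)),('15',(.0403,.0108)),('-30',(.0361,-.0208))):
  for w in(.5,1,1.5,2):
    for lam in (0,.05,.3,.6):
      W=np.diag([1,1,w]);A=W@Jq[:,[0,2]];b=W@np.array([*p,0])
      d=np.linalg.solve(A.T@A+lam**2*np.eye(2),A.T@b)
      if lam in(0,.6): print(name,w,lam,d.round(4),'pitch',round(d.sum(),4),'dz',round((Jq[:,[0,2]]@d)[1],4))
E
```

```text
x 0.5 0 [ 0.0168 -0.0481] pitch -0.0313 dz -0.0136
x 0.5 0.6 [ 0.0083 -0.0213] pitch -0.013 dz -0.0067
x 1 0 [ 0.0201 -0.0297] pitch -0.0096 dz -0.0167
x 1 0.6 [ 0.0105 -0.0161] pitch -0.0056 dz -0.0088
x 1.5 0 [ 0.0208 -0.0253] pitch -0.0045 dz -0.0174
x 1.5 0.6 [ 0.0114 -0.0142] pitch -0.0029 dz -0.0095
x 2 0 [ 0.0211 -0.0237] pitch -0.0026 dz -0.0177
x 2 0.6 [ 0.0117 -0.0134] pitch -0.0017 dz -0.0098
30 0.5 0 [-0.0053 -0.0308] pitch -0.0361 dz 0.0051
30 0.5 0.6 [-0.0063 -0.015 ] pitch -0.0213 dz 0.0058
30 1 0 [-0.0015 -0.0096] pitch -0.0111 dz 0.0015
30 1 0.6 [-0.0027 -0.0065] pitch -0.0092 dz 0.0024
30 1.5 0 [-0.0006 -0.0045] pitch -0.0052 dz 0.0006
30 1.5 0.6 [-0.0013 -0.0034] pitch -0.0047 dz 0.0012
30 2 0 [-0.0003 -0.0026] pitch -0.003 dz 0.0003
30 2 0.6 [-0.0008 -0.002 ] pitch -0.0028 dz 0.0007
15 0.5 0 [ 0.006  -0.0409] pitch -0.0349 dz -0.0043
15 0.5 0.6 [ 0.001  -0.0188] pitch -0.0178 dz -0.0005
15 1 0 [ 0.0096 -0.0203] pitch -0.0107 dz -0.0078
15 1 0.6 [ 0.0041 -0.0117] pitch -0.0076 dz -0.0033
15 1.5 0 [ 0.0104 -0.0154] pitch -0.005 dz -0.0087
15 1.5 0.6 [ 0.0052 -0.0091] pitch -0.0039 dz -0.0043
15 2 0 [ 0.0107 -0.0136] pitch -0.0029 dz -0.009
15 2 0.6 [ 0.0056 -0.008 ] pitch -0.0023 dz -0.0047
-30 0.5 0 [ 0.0344 -0.0524] pitch -0.018 dz -0.0286
-30 0.5 0.6 [ 0.0207 -0.0219] pitch -0.0012 dz -0.0174
-30 1 0 [ 0.0363 -0.0418] pitch -0.0055 dz -0.0304
-30 1 0.6 [ 0.0209 -0.0214] pitch -0.0005 dz -0.0176
-30 1.5 0 [ 0.0367 -0.0393] pitch -0.0026 dz -0.0309
-30 1.5 0.6 [ 0.021  -0.0213] pitch -0.0003 dz -0.0177
-30 2 0 [ 0.0369 -0.0383] pitch -0.0015 dz -0.031
-30 2 0.6 [ 0.021  -0.0212] pitch -0.0002 dz -0.0177
```

```bash
cat > sim6.py <<'E'
import numpy as np
from scipy.optimize import least_squares
from scipy.spatial.transform import Rotation as R
L1,L2,L6,h,r0,e=4.778e-01,4.992e-01,3.237e-01,1.622e-01,3.000e-04,7.100e-02
LO=np.array([-2.8,-.68,.12,-1.39,.16,-2.81]);HI=np.array([2.8,2.1,2.68,4.53,2.79,2.81])
VM=.7*np.array([1.89,1.89,2.22,3.01,3.01,3.01])/12
def Rz(a):return R.from_euler('z',a)
def Ry(a):return R.from_euler('y',a)
OFF=.0788
def FK(q):
    # link z axis along link; Ry(+a) tips z toward +x
    A=Rz(q[0]);p=A.apply([r0,OFF,h])
    B=A*Ry(q[1]);p=p+B.apply([0,0,L1])
    C=B*Ry(q[2]);p=p+C.apply([e,0,L2])
    D=C*Rz(q[3])*Ry(q[4]);p=p+D.apply([0,0,L6])
    E=D*Rz(q[5])
    return p,E      # tool approach = E z axis
def step6(q,push=(0,0,0),tw=0,w=1.4):
    p0,E0=FK(q);pt=p0+np.array(push);Et=Rz(np.radians(tw))*E0
    l=np.maximum(LO,q-VM);u=np.minimum(HI,q+VM)
    def f(x):
        p,E=FK(x);return np.r_[p-pt,w*(Et*E.inv()).as_rotvec()]
    return least_squares(f,np.clip(q,l+1e-7,u-1e-7),bounds=(l-1e-6,u+1e-6)).x
def ax(q): return FK(q)[1].apply([0,0,1])
E
python3 - <<'E'
from sim6 import *
q=np.array([-.036,.952,.122,.027,1.995,1.091]);p,E=FK(q);print(p.round(4),ax(q).round(3))
# measured approach (.074,.022,-.997), pos .8879 .0526 .2925
for name,q in (('far',[-.036,.952,.122,.027,1.995,2.80]),('mid',[-.017,.109,1.491,.016,1.559,2.80]),('hi',[-.03,.1,.8,.02,2.25,2.8]),('low',[-.017,.27,1.71,.016,1.178,2.80]),('near',[-.017,-.4,2.2,.0,1.34,2.80])):
    q=np.array(q,float);print(name,FK(q)[0].round(3),ax(q).round(3))
    for i in range(10):
        q=step6(q,tw=-7.16)
        if i in(0,4,9):print('  ',i+1,q.round(2),FK(q)[0].round(3),ax(q).round(3))
E
```

```text
[0.8882 0.0548 0.2921] [ 0.073  0.022 -0.997]
far [0.888 0.055 0.292] [ 0.073  0.022 -0.997]
   1 [-0.12  0.88  0.25  0.02  1.93  2.81] [ 0.879 -0.016  0.29 ] [ 0.076  0.012 -0.997]
   5 [-0.48  0.65  0.67  0.03  1.74  2.81] [ 0.765 -0.3    0.275] [ 0.084 -0.01  -0.996]
   10 [-0.96  0.44  1.03  0.07  1.57  2.81] [ 0.504 -0.548  0.247] [ 0.107 -0.034 -0.994]
mid [0.545 0.075 0.228] [-0.017  0.016 -1.   ]
   1 [-0.12  0.09  1.52  0.03  1.55  2.81] [0.539 0.024 0.227] [-0.014  0.027 -1.   ]
   5 [-0.56 -0.02  1.65  0.06  1.52  2.81] [ 0.459 -0.17   0.216] [ 0.021  0.061 -0.998]
   10 [-1.11 -0.16  1.83  0.11  1.48  2.81] [ 0.284 -0.317  0.191] [ 0.092  0.055 -0.994]
hi [0.483 0.069 0.569] [-0.008  0.016 -1.   ]
   1 [-0.13  0.07  0.83  0.02  2.24  2.81] [0.476 0.021 0.567] [-0.006  0.015 -1.   ]
   5 [-0.57 -0.03  0.95  0.01  2.23  2.81] [ 0.398 -0.161  0.564] [-0.002  0.009 -1.   ]
   10 [-1.12 -0.14  1.05 -0.01  2.24  2.81] [ 0.227 -0.297  0.564] [-0.009  0.004 -1.   ]
low [0.554 0.074 0.035] [-0.016  0.015 -1.   ]
   1 [-0.11  0.25  1.74  0.03  1.17  2.81] [0.548 0.027 0.034] [-0.012  0.03  -0.999]
   5 [-0.53  0.17  1.88  0.1   1.1   2.81] [ 0.474 -0.153  0.017] [ 0.035  0.08  -0.996]
   10 [-1.05  0.08  2.09  0.18  0.97  2.81] [ 0.316 -0.292 -0.022] [ 0.134  0.071 -0.989]
near [0.286 0.074 0.096] [ 0.002 -0.    -1.   ]
   1 [-0.13 -0.43  2.22  0.01  1.35  2.81] [0.282 0.045 0.096] [ 0.002  0.005 -1.   ]
   5 [-0.57 -0.54  2.29  0.03  1.39  2.81] [ 0.246 -0.051  0.089] [ 0.02   0.027 -0.999]
   10 [-1.12 -0.66  2.39  0.06  1.41  2.81] [ 0.172 -0.128  0.07 ] [ 0.058  0.024 -0.998]
```

```bash
cat > s2.py <<'E'
from sim6 import *
def jac(q):
    p0,E0=FK(q);J=np.zeros((6,6))
    for i in range(6):
        d=np.zeros(6);d[i]=1e-5;p,E=FK(q+d);J[:3,i]=(p-p0)/1e-5;J[3:,i]=(E*E0.inv()).as_rotvec()/1e-5
    return J
W=np.diag([1,1,1,1.4,1.4,1.4])
def best(q,free):
    # linear map request(push3,twist)->achieved ; maximise tilt rate
    A=(W@jac(q))[:,free];P=np.linalg.inv(W)@A@np.linalg.pinv(A)@W
    a=ax(q);g=P[3:5][:,[0,1,2,5]]  # rot about x,y from push,twist
    out=[]
    for rot in np.linspace(0,np.pi,13)[:-1]:
        v=np.cos(rot)*g[0]+np.sin(rot)*g[1]
        out.append((.0417*np.linalg.norm(v[:3])+.125*abs(v[3]),rot,v))
    m=max(out,key=lambda t:t[0]);return m,P
np.set_printoptions(precision=3,suppress=True)
for name,q in (('far',[-.036,.952,.122,.027,1.995,2.80]),('mid',[-.017,.109,1.491,.016,1.559,2.80]),('low',[-.017,.27,1.71,.016,1.178,2.80]),('hi',[-.03,.1,.8,.02,2.25,2.8]),('near',[-.017,-.4,2.2,.0,1.34,2.80]),('j2lim',[-.017,-.68,2.2,.0,1.62,2.8])):
    q=np.array(q,float)
    for lab,free in(('j6',[0,1,2,3,4]),('j3+j6',[0,1,3,4]),('j3',[0,1,3,4,5]),('j2',[0,2,3,4,5])):
        m,P=best(q,free);print(name,lab,round(m[0],4),'rotaxis',round(m[1],2),'push',m[2][:3]/np.linalg.norm(m[2][:3]),'tw',m[2][3], 'contrib',.0417*np.linalg.norm(m[2][:3]),.125*m[2][3])
E
python3 s2.py
```

```text
far j6 0.0085 rotaxis 0.52 push [-0.194 -0.974 -0.113] tw 0.049103621281881324 contrib 0.002395352175956311 0.0061379526602351655
far j3+j6 0.0092 rotaxis 2.36 push [-0.849  0.29  -0.441] tw -0.03514962866390102 contrib 0.004817014997582138 -0.0043937035829876275
far j3 0.0061 rotaxis 1.57 push [-0.885 -0.049 -0.463] tw -0.0007439399182321191 contrib 0.006037118111408052 -9.299248977901489e-05
far j2 0.0064 rotaxis 1.57 push [-0.937 -0.052 -0.347] tw -0.000821048177451756 contrib 0.006294763686806533 -0.0001026310221814695
mid j6 0.0157 rotaxis 0.0 push [0.019 1.    0.017] tw -0.07780266766806951 contrib 0.005971436661715078 -0.009725333458508689
mid j3+j6 0.0157 rotaxis 0.0 push [0.014 1.    0.014] tw -0.07785521514947426 contrib 0.005970979097129726 -0.009731901893684282
mid j3 0.0054 rotaxis 1.83 push [-0.812 -0.102 -0.575] tw -0.0006217438553632503 contrib 0.005345938753190298 -7.771798192040629e-05
mid j2 0.0065 rotaxis 1.57 push [-0.978 -0.123  0.168] tw -0.0008992018596488013 contrib 0.006418461784401449 -0.00011240023245610017
low j6 0.0242 rotaxis 0.0 push [0.022 1.    0.019
[... 1349 characters left out ...]
0.005039189299578165 1.5665345933681722e-06
near j2 0.0062 rotaxis 1.83 push [-0.907 -0.235  0.351] tw 1.904660789394834e-05 contrib 0.006157537325828091 2.3808259867435426e-06
j2lim j6 0.01 rotaxis 0.0 push [0.017 1.    0.   ] tw -0.0302355859331183 contrib 0.006225094176485227 -0.0037794482416397875
j2lim j3+j6 0.01 rotaxis 0.0 push [0.018 1.    0.001] tw -0.030228196716792007 contrib 0.006225126665693015 -0.003778524589599001
j2lim j3 0.0037 rotaxis 1.83 push [-0.519 -0.192 -0.833] tw 9.30086307882262e-06 contrib 0.0037413956572218483 1.1626078848528274e-06
j2lim j2 0.0065 rotaxis 1.83 push [-0.934 -0.346  0.084] tw 2.904259779661538e-05 contrib 0.006487513223975724 3.6303247245769223e-06
```

```bash
cat > s3.py <<'E'
from s2 import *
import sys
rows=[]
for s in(1,-1):
  for j2 in np.arange(-.68,1.2,.12):
    for j3 in np.r_[.12,np.arange(.3,2.68,.2)]:
      for th in(0,):
        j5=np.pi-j2-j3
        if not .2<j5<2.75: continue
        q=np.array([0,j2,j3,0,j5,2.8*s]);p=FK(q)[0]
        if p[2]<.14 or p[0]<.33: continue
        A=(W@jac(q))[:,[1,2,0,3,4] if j3>.13 else [0,1,3,4]];P=np.linalg.inv(W)@A@np.linalg.pinv(A)@W
        v=P[3,[0,1,2,5]]  # rot about x
        # twist sign must push into limit: j6 up -> twist negative
        tw=-s*.125
        val=v[3]*tw; val=val+np.sign(val)*.0417*np.linalg.norm(v[:3])
        rows.append((val,s,j2,j3,p[0],p[2]))
for s in(1,-1):
    r=sorted([x for x in rows if x[1]==s]);print(s);print(np.array(r[:4]+r[-8:]))
E
python3 s3.py | tail -28
```

```text
j2lim j3 0.0037 rotaxis 1.83 push [-0.519 -0.192 -0.833] tw 9.30086307882262e-06 contrib 0.0037413956572218483 1.1626078848528274e-06
j2lim j2 0.0065 rotaxis 1.83 push [-0.934 -0.346  0.084] tw 2.904259779661538e-05 contrib 0.006487513223975724 3.6303247245769223e-06
1
[[-0.023  1.     0.4    0.12   0.496  0.677]
 [-0.022  1.     0.28   0.12   0.392  0.73 ]
 [-0.022  1.     0.52   0.12   0.593  0.611]
 [-0.019  1.     0.64   0.12   0.681  0.535]
 [ 0.015  1.    -0.08   1.7    0.457  0.219]
 [ 0.015  1.    -0.2    1.9    0.391  0.172]
 [ 0.016  1.     0.64   0.9    0.787  0.166]
 [ 0.016  1.     0.28   1.3    0.631  0.222]
 [ 0.017  1.     0.16   1.5    0.567  0.195]
 [ 0.018  1.     0.04   1.7    0.5    0.162]
 [ 0.018  1.     0.52   1.1    0.733  0.158]
 [ 0.02   1.     0.4    1.3    0.672  0.144]]
-1
[[-0.02  -1.     0.4    1.3    0.672  0.144]
 [-0.018 -1.     0.52   1.1    0.733  0.158]
 [-0.018 -1.     0.04   1.7    0.5    0.162]
 [-0.017 -1.     0.16   1.5    0.567  0.195]
 [ 0.016 -1.     0.16   0.3    0.362  0.726]
 [ 0.016 -1.     0.76   0.12   0.759  0.448]
 [ 0.016 -1.     0.4    0.3    0.562  0.615]
 [ 0.017 -1.     0.28   0.3    0.465  0.676]
 [ 0.019 -1.     0.64   0.12   0.681  0.535]
 [ 0.022 -1.     0.52   0.12   0.593  0.611]
 [ 0.022 -1.     0.28   0.12   0.392  0.73 ]
 [ 0.023 -1.     0.4    0.12   0.496  0.677]]
```

```bash
cat > s4.py <<'E'
from sim6 import *
np.set_printoptions(precision=3,suppress=True)
def run(q,push,tw,n,pr=4):
    for i in range(n):
        q=step6(q,push,tw)
        if (i+1)%pr==0: a=ax(q);print('  ',i+1,q.round(2),FK(q)[0].round(3),a.round(3),'tilt',np.arccos(-a[2]).round(3))
    return q
if __name__=='__main__':
    for s in (.0417,.03):
      for tw in (-7.16,-4,-2):
        print('low',s,tw);q=run(np.array([-.0,.4,1.3,0,1.44,2.8]),(0,s,0),tw,16)
    for tw in (-7.16,-4,-2):
        print('high',tw);run(np.array([-.0,.52,.2,0,2.42,2.8]),(0,-.0417,0),tw,16)
        print('high2',tw);run(np.array([-.0,.52,.2,0,2.42,2.8]),(0,.0417,0),tw,16)
E
python3 s4.py
```

```text
low 0.0417 -7.16
   4 [-0.35  0.24  1.55  0.08  1.34  2.81] [ 0.588 -0.106  0.122] [ 0.036  0.073 -0.997] tilt 0.082
   8 [-0.73 -0.02  1.96  0.17  1.18  2.81] [ 0.414 -0.197  0.074] [ 0.123  0.101 -0.987] tilt 0.16
   12 [-1.15 -0.41  2.39  0.24  1.14  2.81] [ 0.236 -0.17   0.021] [ 0.209  0.052 -0.977] tilt 0.217
   16 [-1.59 -0.68  2.68  0.27  1.12  2.81] [ 0.154 -0.139 -0.053] [ 0.242 -0.039 -0.969] tilt 0.248
low 0.0417 -4
   4 [-0.17  0.33  1.42  0.06  1.39  2.81] [ 0.641 -0.013  0.133] [ 0.015  0.055 -0.998] tilt 0.057
   8 [-0.35  0.2   1.65  0.12  1.28  2.81] [ 0.565 -0.084  0.104] [ 0.054  0.104 -0.993] tilt 0.117
   12 [-0.53  0.03  1.94  0.19  1.15  2.81] [ 0.461 -0.116  0.063] [ 0.114  0.133 -0.985] tilt 0.176
   16 [-0.72 -0.19  2.26  0.26  1.03  2.81] [ 0.348 -0.107  0.014] [ 0.183  0.133 -0.974] tilt 0.228
low 0.0417 -2
   4 [-0.06  0.38  1.35  0.04  1.42  2.81] [0.664 0.054 0.138] [ 0.006  0.041 -0.999] tilt 0.041
   8 [-0.12  0.33  1.45  0.09  1.36  2.81] [0.639 0.028 0.121] [ 0.02   0.083 -0.996] tilt 0.085
   12 [-0.18  0.26  1.59  0.14  1.27  2.81] [0.601 0.011 0
[... 3127 characters left out ...]
02
   8 [-0.51  0.6   0.12  0.    2.42  2.57] [ 0.606 -0.25   0.564] [ 0.004 -0.001 -1.   ] tilt 0.004
   12 [-0.72  0.65  0.12  0.    2.36  2.5 ] [ 0.574 -0.397  0.525] [ 0.009 -0.005 -1.   ] tilt 0.01
   16 [-0.89  0.73  0.12  0.    2.28  2.47] [ 0.532 -0.527  0.474] [ 0.015 -0.013 -1.   ] tilt 0.02
high2 -2
   4 [-0.01  0.55  0.12 -0.07  2.47  2.81] [0.617 0.056 0.592] [-0.003 -0.043 -0.999] tilt 0.043
   8 [-0.03  0.53  0.12 -0.15  2.5   2.81] [0.596 0.031 0.608] [-0.018 -0.086 -0.996] tilt 0.088
   12 [-0.04  0.49  0.12 -0.23  2.55  2.81] [0.559 0.014 0.631] [-0.041 -0.127 -0.991] tilt 0.134
   16 [-0.03  0.44  0.12 -0.34  2.63  2.81] [0.508 0.008 0.661] [-0.075 -0.163 -0.984] tilt 0.18
```

```bash
python3 - <<'E'
from sim import *
def J(q): return np.array([(fk(q+d)-fk(q-d))/2e-4 for d in np.eye(3)*1e-4]).T
q=np.array([.91,.122,2.05]);Jq=J(q);print(Jq.round(3))
for n,p in(('x',(.0417,0)),('30',(.0361,.0208))):
    print(n,np.linalg.solve(Jq,[*p,0]).round(4))
    for w in (1,.5,.3):
        for lam in (.05,.1,.2):
            W=np.diag([1,1,w]);A=W@Jq
            d=np.linalg.solve(A.T@A+lam**2*np.eye(3),A.T@(W@[*p,0]));print(w,lam,d.round(4))
E
```

```text
[[ 0.165 -0.128 -0.323]
 [-0.861 -0.484 -0.019]
 [ 1.     1.     1.   ]]
x [ 0.3092 -0.5601  0.2509]
1 0.05 [ 0.1659 -0.2828  0.1119]
1 0.1 [ 0.079  -0.1153  0.0283]
1 0.2 [ 0.0367 -0.036  -0.0096]
0.5 0.05 [ 0.1496 -0.2548  0.0875]
0.5 0.1 [ 0.0695 -0.1024  0.0068]
0.5 0.2 [ 0.0336 -0.0363 -0.0246]
0.3 0.05 [ 0.123  -0.2091  0.0477]
0.3 0.1 [ 0.0568 -0.0849 -0.0222]
0.3 0.2 [ 0.03   -0.0366 -0.0422]
30 [ 0.3324 -0.6469  0.3145]
1 0.05 [ 0.1671 -0.3268  0.1539]
1 0.1 [ 0.0671 -0.1334  0.0569]
1 0.2 [ 0.0197 -0.042   0.0114]
0.5 0.05 [ 0.1481 -0.2942  0.1254]
0.5 0.1 [ 0.056  -0.1182  0.0316]
0.5 0.2 [ 0.0159 -0.0423 -0.0069]
0.3 0.05 [ 0.1172 -0.2411  0.0792]
0.3 0.1 [ 0.041  -0.0977 -0.0024]
0.3 0.2 [ 0.0115 -0.0428 -0.0284]
```

Emit:
carry_out([
  {"tx": 0.8,"ty": 0.048,"tz": 0.1,"twist": 0},
  {"tx": 0.8,"ty": 0.048,"tz": 0.1,"twist": 0},
  {"tx": 0.8,"ty": 0.048,"tz": 0.1,"twist": 0},
  {"tx": 0.8,"ty": 0.048,"tz": 0.1,"twist": 0},
  {"tx": 0.8,"ty": 0.048,"tz": 0.1,"twist": 0},
  {"tx": 0.8,"ty": 0.048,"tz": 0.1,"twist": 0},
  {"tx": 0.8,"ty": 0.048,"tz": 0.1,"twist": 0},
  {"tx": 0.8,"ty": 0.048,"tz": 0.1,"twist": 0},
])

```text
time_s: 11.63
eef_pos: [0.9338, 0.0569, 0.2189]
orientation: [-0.198, 0.12, -0.688, 0.688]
wrist_force: [0.7, -0.6, -1.1]
width: 0.694
```

```bash
python3 st.py
```

```text
[-0.031  1.036  0.122  0.029  1.876  1.095] [0.9338 0.0569 0.2189] 11.6333 [ 0.69 -0.64 -1.08] [0.006 0.064 0.024] 0.694
[[-0.892  0.107  0.438]
 [-0.438  0.024 -0.898]
 [-0.107 -0.994  0.025]]
```

Emit:
carry_out([
  {"tx": 0.8,"ty": 0.048,"tz": 0.35,"twist": 0},
  {"tx": 0.8,"ty": 0.048,"tz": 0.35,"twist": 0},
])

```text
time_s: 11.8
eef_pos: [0.9435, 0.0577, 0.2242]
orientation: [-0.21, 0.108, -0.685, 0.689]
wrist_force: [-1.2, 0.5, -0.5]
width: 0.697
```

Emit:
carry_out([
  {"tx": 0.8,"ty": 0.048,"tz": 0.35,"twist": 0},
  {"tx": 0.8,"ty": 0.048,"tz": 0.35,"twist": 0},
])

```text
time_s: 11.97
eef_pos: [0.9528, 0.0587, 0.2305]
orientation: [-0.222, 0.095, -0.682, 0.69]
wrist_force: [0.1, -0.6, -1.1]
width: 0.698
```

```bash
python3 st.py
```

```text
[-0.031  1.028  0.121  0.035  1.816  1.097] [0.9528 0.0587 0.2305] 11.9667 [ 0.06 -0.58 -1.08] [-0.019  0.074  0.008] 0.698
[[-0.883  0.177  0.435]
 [-0.437  0.028 -0.899]
 [-0.172 -0.984  0.052]]
```

Emit:
carry_out([
  {"tx": 0.8,"ty": 0.048,"tz": 0.35,"twist": 0},
  {"tx": 0.8,"ty": 0.048,"tz": 0.35,"twist": 0},
])

```text
time_s: 12.13
eef_pos: [0.9621, 0.0595, 0.2344]
orientation: [-0.233, 0.084, -0.679, 0.691]
wrist_force: [-0.6, 0.0, -1.5]
width: 0.699
```

Emit:
carry_out([
  {"tx": 0.8,"ty": 0.048,"tz": 0.35,"twist": 0},
  {"tx": 0.8,"ty": 0.048,"tz": 0.35,"twist": 0},
])

```text
time_s: 12.3
eef_pos: [0.9717, 0.0604, 0.238]
orientation: [-0.244, 0.072, -0.676, 0.692]
wrist_force: [-0.3, -0.8, -1.3]
width: 0.698
```

Emit:
carry_out([
  {"tx": 0.8,"ty": 0.048,"tz": 0.35,"twist": 0},
  {"tx": 0.8,"ty": 0.048,"tz": 0.35,"twist": 0},
])

```text
time_s: 12.47
eef_pos: [0.9816, 0.0612, 0.2418]
orientation: [-0.255, 0.06, -0.672, 0.692]
wrist_force: [-0.3, -0.3, -0.4]
width: 0.701
```

Emit:
carry_out([
  {"tx": 0.8,"ty": 0.048,"tz": 0.35,"twist": 0},
  {"tx": 0.8,"ty": 0.048,"tz": 0.35,"twist": 0},
])

```text
time_s: 12.63
eef_pos: [0.9915, 0.062, 0.2458]
orientation: [-0.266, 0.048, -0.669, 0.693]
wrist_force: [0.3, 0.3, -1.5]
width: 0.702
```

Emit:
carry_out([
  {"tx": 0.8,"ty": 0.048,"tz": 0.35,"twist": 0},
])

```text
time_s: 12.72
eef_pos: [0.9991, 0.0626, 0.2486]
orientation: [-0.274, 0.039, -0.666, 0.693]
wrist_force: [0.2, 0.2, -0.3]
width: 0.701
```

Emit:
carry_out([
  {"tx": 0.8,"ty": 0.048,"tz": 0.35,"twist": 0},
])

```text
time_s: 12.8
eef_pos: [1.0078, 0.0632, 0.2523]
orientation: [-0.284, 0.028, -0.663, 0.693]
wrist_force: [0.1, 0.1, -0.9]
width: 0.7
```

Emit:
carry_out([
  {"tx": 0.8,"ty": 0.048,"tz": 0.35,"twist": 0},
])

```text
time_s: 12.88
eef_pos: [1.0161, 0.0638, 0.256]
orientation: [-0.293, 0.018, -0.659, 0.692]
wrist_force: [-0.2, 0.5, -0.9]
width: 0.701
```

Emit:
carry_out([
  {"tx": 0.8,"ty": 0.048,"tz": 0.35,"twist": 0},
])

```text
time_s: 12.97
eef_pos: [1.0244, 0.0645, 0.2596]
orientation: [-0.302, 0.008, -0.656, 0.692]
wrist_force: [0.1, 0.1, -2.0]
width: 0.702
```

```bash
python3 st.py
```

```text
[-0.029  1.02   0.122  0.054  1.58   1.101] [1.0244 0.0645 0.2596] 12.9667 [ 0.06  0.14 -1.98] [-0.036  0.22   0.007] 0.702
[[-0.817  0.408  0.407]
 [-0.429  0.042 -0.902]
 [-0.385 -0.912  0.14 ]]
```

Emit:
carry_out([
  {"tx": 0.8,"ty": 0.05,"tz": 0.3,"twist": 0},
])

```text
time_s: 13.05
eef_pos: [1.0335, 0.0652, 0.2617]
orientation: [-0.311, -0.002, -0.652, 0.692]
wrist_force: [-0.1, -0.4, -1.5]
width: 0.697
```

Emit:
carry_out([
  {"tx": 0.8,"ty": 0.05,"tz": 0.3,"twist": 0},
])

```text
time_s: 13.13
eef_pos: [1.0426, 0.0659, 0.263]
orientation: [-0.32, -0.012, -0.648, 0.691]
wrist_force: [0.3, -0.1, -0.4]
width: 0.702
```

Emit:
carry_out([
  {"tx": 0.8,"ty": 0.05,"tz": 0.3,"twist": 0},
])

```text
time_s: 13.22
eef_pos: [1.0516, 0.0666, 0.2644]
orientation: [-0.329, -0.022, -0.644, 0.69]
wrist_force: [0.1, 0.0, -1.3]
width: 0.701
```

Emit:
carry_out([
  {"tx": 0.8,"ty": 0.05,"tz": 0.3,"twist": 0},
])

```text
time_s: 13.3
eef_pos: [1.0605, 0.0673, 0.2662]
orientation: [-0.338, -0.032, -0.64, 0.689]
wrist_force: [-0.7, -0.6, -0.9]
width: 0.698
```

```bash
python3 - <<'E'
from h import *
im=eyes.camera('scene');cv2.imwrite('pics/s3.png',im[:,:,::-1])
E
python3 st.py
```

```text
[-0.028  1.032  0.122  0.062  1.455  1.101] [1.0612 0.0674 0.2658] 13.35 [ 0.63  0.39 -1.74] [-0.015  0.353 -0.004] 0.697
[[-0.769  0.508  0.387]
 [-0.424  0.048 -0.904]
 [-0.478 -0.86   0.179]]
```

View pics/s3.png

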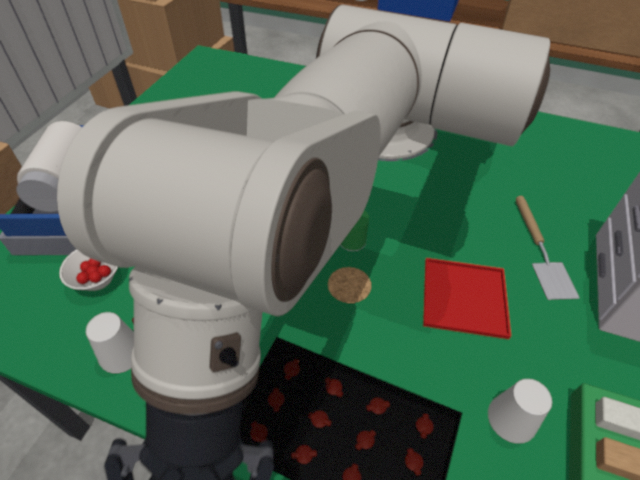

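Tool tilt is 30.7°, with the tin held in the air. The view shows the arm stretched out, the hand at (190,470) and the coaster empty at (350,284). For the return rock I turn half round about z, which swings the lean inward, and then push out again.

Emit:
carry_out([
  {"tx": -0.035,"ty": 0,"tz": 0.01,"twist": 7},
  {"tx": -0.07,"ty": 0,"tz": 0.02,"twist": 14},
  {"tx": -0.105,"ty": 0,"tz": 0.03,"twist": 21},
  {"tx": -0.14,"ty": 0,"tz": 0.04,"twist": 28},
  {"tx": -0.175,"ty": 0,"tz": 0.05,"twist": 35},
  {"tx": -0.21,"ty": 0,"tz": 0.06,"twist": 42},
  {"tx": -0.245,"ty": 0,"tz": 0.06,"twist": 49},
  {"tx": -0.28,"ty": 0,"tz": 0.06,"twist": 56},
  {"tx": -0.315,"ty": 0,"tz": 0.06,"twist": 63},
  {"tx": -0.35,"ty": 0,"tz": 0.06,"twist": 70},
  {"tx": -0.38,"ty": 0,"tz": 0.06,"twist": 77},
  {"tx": -0.4,"ty": 0,"tz": 0.06,"twist": 84},
])

```text
time_s: 14.35
eef_pos: [0.6566, 0.0671, 0.328]
orientation: [0.692, -0.371, 0.522, -0.332]
wrist_force: [0.5, -0.3, -0.9]
width: 0.699
```

```bash
python3 st.py
```

```text
[-0.27   0.279  1.179  0.537  1.733 -0.411] [0.6566 0.0671 0.328 ] 14.35 [ 0.49 -0.25 -0.91] [-0.329  0.036 -0.007] 0.699
[[ 0.234  0.072  0.97 ]
 [-0.847  0.504  0.167]
 [-0.477 -0.861  0.178]]
```

Emit:
carry_out([
  {"tx": 0,"ty": 0,"tz": 0,"twist": 7.1},
  {"tx": 0,"ty": 0,"tz": 0,"twist": 14.2},
  {"tx": 0,"ty": 0,"tz": 0,"twist": 21.3},
  {"tx": 0,"ty": 0,"tz": 0,"twist": 28.4},
  {"tx": 0,"ty": 0,"tz": 0,"twist": 35.5},
  {"tx": 0,"ty": 0,"tz": 0,"twist": 42.6},
  {"tx": 0,"ty": 0,"tz": 0,"twist": 49.7},
  {"tx": 0,"ty": 0,"tz": 0,"twist": 56.8},
  {"tx": 0,"ty": 0,"tz": 0,"twist": 63.9},
  {"tx": 0,"ty": 0,"tz": 0,"twist": 71},
  {"tx": 0,"ty": 0,"tz": 0,"twist": 78.1},
  {"tx": 0,"ty": 0,"tz": 0,"twist": 85.2},
])

```text
time_s: 15.35
eef_pos: [0.6602, 0.0671, 0.3265]
orientation: [0.734, -0.627, 0.134, 0.224]
wrist_force: [-0.2, -0.6, -1.5]
width: 0.702
```

Emit:
carry_out([
  {"tx": 0.03,"ty": 0,"tz": 0,"twist": 6},
  {"tx": 0.06,"ty": 0,"tz": 0,"twist": 11},
])

```text
time_s: 15.52
eef_pos: [0.6946, 0.0665, 0.3263]
orientation: [0.719, -0.635, 0.094, 0.267]
wrist_force: [1.1, -0.5, -1.1]
width: 0.7
```

```bash
python3 st.py
```

```text
[-0.032  0.888  0.255  0.063  2.526 -1.815] [0.6946 0.0665 0.3263] 15.5167 [ 1.13 -0.49 -1.05] [-0.115 -0.388 -0.025] 0.7
[[ 0.84  -0.503 -0.203]
 [ 0.264  0.052  0.963]
 [-0.474 -0.863  0.177]]
```

Emit:
carry_out([
  {"tx": 0.8,"ty": 0.075,"tz": 0.35,"twist": 0},
  {"tx": 0.8,"ty": 0.075,"tz": 0.35,"twist": 0},
])

```text
time_s: 15.68
eef_pos: [0.66, 0.0619, 0.367]
orientation: [0.712, -0.611, 0.145, 0.314]
wrist_force: [0.4, -0.0, -6.7]
width: 0.703
```

Emit:
carry_out([
  {"tx": 0.8,"ty": 0.075,"tz": 0.35,"twist": 0},
])

```text
time_s: 15.77
eef_pos: [0.6423, 0.0593, 0.3973]
orientation: [0.712, -0.608, 0.15, 0.318]
wrist_force: [-3.0, -0.3, 4.4]
width: 0.699
```

Emit:
carry_out([
  {"tx": 0.8,"ty": 0.075,"tz": 0.35,"twist": 0},
])

```text
time_s: 15.85
eef_pos: [0.6409, 0.0605, 0.4012]
orientation: [0.713, -0.608, 0.149, 0.315]
wrist_force: [0.1, -0.2, -0.3]
width: 0.698
```

Emit:
carry_out([
  {"tx": 0.8,"ty": 0.075,"tz": 0.35,"twist": 0},
])

```text
time_s: 15.93
eef_pos: [0.6407, 0.0619, 0.4014]
orientation: [0.714, -0.607, 0.149, 0.315]
wrist_force: [0.8, 0.9, -1.3]
width: 0.698
```

Emit:
carry_out([
  {"tx": 0.8,"ty": 0.075,"tz": 0.35,"twist": 0},
])

```text
time_s: 16.02
eef_pos: [0.6405, 0.0631, 0.4017]
orientation: [0.715, -0.606, 0.149, 0.314]
wrist_force: [0.1, 0.5, -1.1]
width: 0.703
```

Emit:
carry_out([
  {"tx": 0.8,"ty": 0.075,"tz": 0.35,"twist": 0},
])

```text
time_s: 16.1
eef_pos: [0.6403, 0.0641, 0.4024]
orientation: [0.716, -0.606, 0.149, 0.314]
wrist_force: [-0.3, 0.4, -1.6]
width: 0.699
```

Emit:
carry_out([
  {"tx": 0.8,"ty": 0.075,"tz": 0.35,"twist": 0},
])

```text
time_s: 16.18
eef_pos: [0.64, 0.0651, 0.4032]
orientation: [0.717, -0.605, 0.149, 0.313]
wrist_force: [-0.2, 0.1, -1.8]
width: 0.698
```

Emit:
carry_out([
  {"tx": 0.8,"ty": 0.075,"tz": 0.35,"twist": 0},
])

```text
time_s: 16.27
eef_pos: [0.6397, 0.0659, 0.4042]
orientation: [0.718, -0.604, 0.149, 0.312]
wrist_force: [-0.1, -0.1, -0.4]
width: 0.701
```

```bash
python3 st.py
```

```text
[-0.042  0.904  0.122  0.145  2.794 -1.739] [0.6397 0.0659 0.4042] 16.2667 [-0.06 -0.06 -0.42] [-0.103 -0.473  0.01 ] 0.701
[[ 0.761 -0.628 -0.163]
 [ 0.268  0.076  0.96 ]
 [-0.59  -0.775  0.226]]
```

```bash
cat > s5.py <<'E'
from sim import *
def J(q): return np.array([(fk(q+d)-fk(q-d))/2e-4 for d in np.eye(3)*1e-4]).T
lo2=np.array([-.68,.122,.16]);hi2=np.array([2.1,2.68,2.794])
def dls(q,push,lam,N,w=1,smax=None,pit=0,vl=True):
    q=np.array(q,float);q0=q.copy();t=fk(q)+np.array([*push,pit]);W=np.diag([1,1,w])
    for _ in range(N):
        e=W@(t-fk(q));A=W@J(q)
        d=A.T@np.linalg.solve(A@A.T+lam**2*np.eye(3),e)
        if smax: d*=min(1,smax/np.abs(d).max())
        q=np.clip(q+d,lo2,hi2)
    if vl:
        d=q-q0;s=min(1,(vm/np.maximum(np.abs(d),1e-9)).min());q=q0+d*s
    return q
if __name__=='__main__':
    u=.0417*np.array([.8,.35])/np.hypot(.8,.35)
    ux=.0417*np.array([.8,.1])/np.hypot(.8,.1)
    for lam in(.01,.03,.05,.1,.2,.3):
      for N in(1,5,20,60,200):
        for w in (1,.3):
          a=dls([1.036,.122,1.876],u,lam,N,w);b=dls([.888,.255,2.526],u,lam,N,w);c=dls([1.02,.122,1.58],u,lam,N,w)
          d=dls([.9,.122,2.79],u,lam,N,w)
          print(lam,N,w,'A',(a-[1.036,.122,1.876]).round(3),'B',(b-[.888,.255,2.526]).round(3),'C',(c-[1.02,.122,1.58]).round(3),'D',(d-[.9,.122,2.79]).round(3))
E
python3 s5.py
```

```text
0.01 1 1 A [0.11  0.    0.105] B [ 0.11  -0.066  0.101] C [0.11  0.    0.104] D [0.11  0.    0.001]
0.01 1 0.3 A [0.11  0.    0.103] B [ 0.11  -0.067  0.101] C [0.11  0.    0.102] D [0.11  0.    0.001]
0.01 5 1 A [0.11  0.    0.111] B [ 0.11  -0.05   0.101] C [0.11 0.   0.11] D [0.11  0.    0.001]
0.01 5 0.3 A [0.11  0.    0.112] B [ 0.11  -0.05   0.101] C [0.11  0.    0.102] D [0.11  0.    0.001]
0.01 20 1 A [0.039 0.    0.176] B [ 0.11  -0.049  0.099] C [-0.079  0.016  0.063] D [0.044 0.    0.004]
0.01 20 0.3 A [0.056 0.    0.176] B [ 0.11  -0.049  0.099] C [-0.049  0.     0.076] D [0.051 0.    0.004]
0.01 60 1 A [0.039 0.    0.176] B [ 0.11  -0.049  0.099] C [-0.069  0.     0.071] D [0.044 0.    0.004]
0.01 60 0.3 A [0.056 0.    0.176] B [ 0.11  -0.049  0.1  ] C [-0.051  0.     0.074] D [0.051 0.    0.004]
0.01 200 1 A [0.039 0.    0.176] B [ 0.11  -0.049  0.099] C [-0.095  0.048  0.047] D [0.044 0.    0.004]
0.01 200 0.3 A [0.056 0.    0.176] B [ 0.11  -0.049  0.1  ] C [-0.051  0.     0.074] D [0.051 0.    0.004]
0.03 1 1 A [0.11  0.    0.104] B [ 0.11  -0.075  0.101] C [0.11  0.
[... 4397 characters left out ...]
 -0.099  0.005] C [ 0.008  0.    -0.06 ] D [ 0.004  0.    -0.025]
0.3 20 1 A [0.011 0.    0.004] B [ 0.078 -0.13   0.067] C [0.013 0.    0.001] D [0.017 0.    0.004]
0.3 20 0.3 A [ 0.001  0.    -0.055] B [ 0.065 -0.13   0.037] C [ 0.008  0.    -0.062] D [ 0.003  0.    -0.026]
0.3 60 1 A [0.011 0.    0.004] B [ 0.078 -0.13   0.067] C [0.013 0.    0.001] D [0.017 0.    0.004]
0.3 60 0.3 A [ 0.001  0.    -0.055] B [ 0.065 -0.13   0.037] C [ 0.008  0.    -0.062] D [ 0.003  0.    -0.026]
0.3 200 1 A [0.011 0.    0.004] B [ 0.078 -0.13   0.067] C [0.013 0.    0.001] D [0.017 0.    0.004]
0.3 200 0.3 A [ 0.001  0.    -0.055] B [ 0.065 -0.13   0.037] C [ 0.008  0.    -0.062] D [ 0.003  0.    -0.026]
```

```bash
python3 - <<'E'
from s5 import *
for q in ([1.15,.122,2.55],[1.05,.122,2.55],[1.1,.122,2.4]):
    q=np.array(q);print(q,fk(q).round(3))
    for an in range(-90,61,15):
        u=.0417*np.array([np.cos(np.radians(an)),np.sin(np.radians(an))])
        out=[(step(q,u,1)-q)]+[dls(q,u,lam,N,w)-q for lam,N,w in((.2,20,.3),(.3,20,.3),(.3,20,1))]
        print(an,*[f'{o[0]:.3f} {o[1]:.3f} {o[2]:.3f} p{o.sum():.3f} |' for o in out])
E
```

```text
[1.15  0.122 2.55 ] [0.731 0.185 0.68 ]
-90 -0.025 0.130 -0.104 p0.000 | -0.011 0.106 -0.090 p0.005 | 0.012 0.064 -0.065 p0.011 | 0.000 0.081 -0.080 p0.001 |
-75 0.042 0.002 -0.044 p-0.000 | 0.042 0.001 -0.043 p0.000 | 0.043 0.000 -0.043 p0.000 | 0.042 0.001 -0.043 p0.000 |
-60 0.042 -0.002 -0.042 p-0.002 | 0.043 0.000 -0.047 p-0.004 | 0.040 0.000 -0.050 p-0.011 | 0.044 0.000 -0.039 p0.005 |
-45 0.037 -0.002 -0.039 p-0.004 | 0.040 0.000 -0.048 p-0.008 | 0.034 0.000 -0.055 p-0.021 | 0.043 0.000 -0.033 p0.010 |
-30 0.030 -0.002 -0.033 p-0.005 | 0.035 0.000 -0.046 p-0.011 | 0.026 0.000 -0.055 p-0.029 | 0.038 0.000 -0.024 p0.014 |
-15 0.021 -0.002 -0.025 p-0.007 | 0.027 0.000 -0.040 p-0.013 | 0.016 0.000 -0.052 p-0.036 | 0.032 0.000 -0.014 p0.017 |
0 0.011 -0.002 -0.016 p-0.007 | 0.018 0.000 -0.032 p-0.014 | 0.006 0.000 -0.046 p-0.040 | 0.023 0.000 -0.003 p0.020 |
15 0.000 -0.002 -0.006 p-0.007 | 0.008 0.000 -0.022 p-0.014 | -0.005 0.000 -0.036 p-0.041 | 0.013 0.000 0.008 p0.021 |
30 -0.011 -0.002 0.005 p-0.007 | -0.003 0.000 -0.010 p-0.013 | -0.015 0.000 -0.024 p-0.039 | 0.002 0.000 0.0
[... 2256 characters left out ...]
-0.028 p-0.008 | 0.028 0.000 -0.048 p-0.020 | 0.018 0.000 -0.058 p-0.040 | 0.033 0.000 -0.017 p0.016 |
0 0.013 -0.002 -0.019 p-0.008 | 0.019 0.000 -0.041 p-0.022 | 0.008 0.000 -0.053 p-0.045 | 0.024 0.000 -0.007 p0.018 |
15 0.002 -0.002 -0.009 p-0.009 | 0.008 0.000 -0.031 p-0.023 | -0.003 0.000 -0.045 p-0.047 | 0.014 0.000 0.004 p0.019 |
30 -0.009 -0.002 0.002 p-0.009 | -0.002 0.000 -0.020 p-0.022 | -0.014 0.000 -0.033 p-0.046 | 0.004 0.000 0.015 p0.019 |
45 -0.019 -0.002 0.013 p-0.008 | -0.013 0.000 -0.007 p-0.020 | -0.023 0.000 -0.019 p-0.042 | -0.008 0.000 0.025 p0.017 |
60 -0.028 -0.002 0.023 p-0.007 | -0.023 0.000 0.006 p-0.016 | -0.032 0.000 -0.004 p-0.035 | -0.018 0.000 0.033 p0.015 |
```

Emit:
carry_out([
  {"tx": 0.0,"ty": 0,"tz": -0.04,"twist": 0},
  {"tx": 0.01,"ty": 0,"tz": -0.08,"twist": 0},
  {"tx": 0.02,"ty": 0,"tz": -0.12,"twist": 0},
  {"tx": 0.04,"ty": 0,"tz": -0.16,"twist": 0},
  {"tx": 0.05,"ty": 0,"tz": -0.19,"twist": 0},
  {"tx": 0.06,"ty": 0,"tz": -0.2,"twist": 0},
  {"tx": 0.065,"ty": 0,"tz": -0.2,"twist": 0},
])

```text
time_s: 16.85
eef_pos: [0.705, 0.0658, 0.1982]
orientation: [0.718, -0.603, 0.151, 0.314]
wrist_force: [0.3, 0.7, -1.5]
width: 0.7
```

```bash
python3 st.py
```

```text
[-0.039  1.004  0.367  0.081  2.458 -1.81 ] [0.705  0.0658 0.1982] 16.85 [ 0.27  0.67 -1.53] [-0.048 -0.437 -0.022] 0.7
[[ 0.757 -0.633 -0.161]
 [ 0.268  0.076  0.96 ]
 [-0.596 -0.77   0.227]]
```

Emit:
carry_out([
  {"tx": 0.008,"ty": 0,"tz": 0,"twist": 0},
  {"tx": 0.014,"ty": 0.001,"tz": 0,"twist": 0},
  {"tx": 0.018,"ty": 0.001,"tz": 0,"twist": 0},
  {"tx": 0.021,"ty": 0.001,"tz": 0,"twist": 0},
  {"tx": 0.024,"ty": 0.001,"tz": 0,"twist": 0},
  {"tx": 0.027,"ty": 0.002,"tz": 0,"twist": 0},
])

```text
time_s: 17.35
eef_pos: [0.7286, 0.0676, 0.2011]
orientation: [0.718, -0.603, 0.15, 0.313]
wrist_force: [-0.5, 0.3, -1.6]
width: 0.702
```

```bash
python3 st.py
```

```text
[-0.036  1.133  0.124  0.098  2.569 -1.789] [0.7286 0.0676 0.2011] 17.35 [-0.54  0.25 -1.57] [-0.058 -0.475  0.021] 0.702
[[ 0.759 -0.63  -0.162]
 [ 0.268  0.076  0.96 ]
 [-0.593 -0.773  0.227]]
```

At the limit gently, with no runaway. Now single-row pushes.

Emit:
carry_out([
  {"tx": 0.8,"ty": 0.07,"tz": 0.1,"twist": 0},
])

```text
time_s: 17.43
eef_pos: [0.7346, 0.0697, 0.1968]
orientation: [0.721, -0.606, 0.142, 0.305]
wrist_force: [0.3, -0.5, -0.2]
width: 0.701
```

Emit:
carry_out([
  {"tx": 0.8,"ty": 0.07,"tz": 0.2,"twist": 0},
])

```text
time_s: 17.52
eef_pos: [0.7394, 0.0717, 0.1947]
orientation: [0.723, -0.608, 0.135, 0.297]
wrist_force: [0.8, -0.0, -1.6]
width: 0.701
```

```bash
python3 st.py
```

```text
[-0.034  1.131  0.122  0.109  2.527 -1.778] [0.7394 0.0717 0.1947] 17.5167 [ 0.79 -0.04 -1.58] [ 0.011 -0.436  0.002] 0.701
[[ 0.787 -0.595 -0.166]
 [ 0.265  0.083  0.961]
 [-0.557 -0.8    0.223]]
```

Emit:
carry_out([
  {"tx": 0.8,"ty": 0.06,"tz": 0.25,"twist": 0},
])

```text
time_s: 17.6
eef_pos: [0.743, 0.0731, 0.196]
orientation: [0.726, -0.61, 0.129, 0.29]
wrist_force: [0.3, 0.5, 0.2]
width: 0.7
```

Emit:
carry_out([
  {"tx": 0.8,"ty": 0.06,"tz": 0.25,"twist": 0},
])

```text
time_s: 17.68
eef_pos: [0.7468, 0.0743, 0.1975]
orientation: [0.728, -0.612, 0.122, 0.283]
wrist_force: [-0.3, -0.3, -0.7]
width: 0.694
```

Emit:
carry_out([
  {"tx": 0.8,"ty": 0.06,"tz": 0.25,"twist": 0},
])

```text
time_s: 17.77
eef_pos: [0.7509, 0.0755, 0.1982]
orientation: [0.731, -0.614, 0.116, 0.275]
wrist_force: [-0.0, -0.1, -0.3]
width: 0.699
```

Emit:
carry_out([
  {"tx": 0.8,"ty": 0.06,"tz": 0.25,"twist": 0},
])

```text
time_s: 17.85
eef_pos: [0.7552, 0.0768, 0.1984]
orientation: [0.733, -0.616, 0.11, 0.268]
wrist_force: [0.1, -0.5, -0.4]
width: 0.699
```

Emit:
carry_out([
  {"tx": 0.8,"ty": 0.06,"tz": 0.25,"twist": 0},
])

```text
time_s: 17.93
eef_pos: [0.7596, 0.0781, 0.1983]
orientation: [0.735, -0.617, 0.103, 0.261]
wrist_force: [-0.3, 0.1, -2.1]
width: 0.701
```

Emit:
carry_out([
  {"tx": 0.8,"ty": 0.06,"tz": 0.25,"twist": 0},
])

```text
time_s: 18.02
eef_pos: [0.7643, 0.0794, 0.1983]
orientation: [0.737, -0.619, 0.097, 0.253]
wrist_force: [0.4, 1.0, -1.6]
width: 0.7
```

Emit:
carry_out([
  {"tx": 0.8,"ty": 0.06,"tz": 0.25,"twist": 0},
])

```text
time_s: 18.1
eef_pos: [0.7692, 0.0808, 0.1982]
orientation: [0.74, -0.62, 0.09, 0.245]
wrist_force: [0.5, -0.2, -1.5]
width: 0.698
```

Emit:
carry_out([
  {"tx": 0.8,"ty": 0.06,"tz": 0.25,"twist": 0},
])

```text
time_s: 18.18
eef_pos: [0.7743, 0.0821, 0.198]
orientation: [0.742, -0.622, 0.083, 0.237]
wrist_force: [-0.1, -0.0, -1.0]
width: 0.702
```

```bash
python3 st.py
```

```text
[-0.034  1.099  0.122  0.146  2.395 -1.747] [0.7743 0.0821 0.198 ] 18.1833 [-0.09 -0.   -1.03] [-0.086 -0.294  0.026] 0.702
[[ 0.874 -0.455 -0.172]
 [ 0.249  0.114  0.962]
 [-0.418 -0.883  0.213]]
```

Emit:
carry_out([
  {"tx": -0.01,"ty": -0.003,"tz": 0,"twist": 6.5},
  {"tx": -0.02,"ty": -0.006,"tz": 0,"twist": 13},
  {"tx": -0.02,"ty": -0.006,"tz": 0.0,"twist": 15},
  {"tx": -0.01,"ty": -0.006,"tz": 0.0,"twist": 15},
  {"tx": -0.003,"ty": -0.006,"tz": 0.0,"twist": 15},
  {"tx": 0.003,"ty": -0.006,"tz": 0.0,"twist": 15},
])

```text
time_s: 18.68
eef_pos: [0.7688, 0.0755, 0.1921]
orientation: [0.704, -0.627, 0.002, 0.333]
wrist_force: [-0.0, -0.0, -2.6]
width: 0.697
```

```bash
python3 st.py
```

```text
[ 1.000e-03  1.104e+00  1.240e-01 -1.100e-02  2.404e+00 -2.063e+00] [0.7688 0.0755 0.1921] 18.6833 [-0.03 -0.04 -2.64] [-0.001 -0.327  0.015] 0.697
[[ 0.778 -0.472 -0.415]
 [ 0.467 -0.008  0.884]
 [-0.421 -0.882  0.214]]
```

Lateral lean removed (j4≈0). Continuing the single-row pushes.

Emit:
carry_out([
  {"tx": 0.8,"ty": 0.07,"tz": 0.3,"twist": 0},
])

```text
time_s: 18.77
eef_pos: [0.7739, 0.0757, 0.1949]
orientation: [0.705, -0.63, -0.007, 0.325]
wrist_force: [0.0, -0.1, -1.8]
width: 0.703
```

Emit:
carry_out([
  {"tx": 0.8,"ty": 0.07,"tz": 0.3,"twist": 0},
])

```text
time_s: 18.85
eef_pos: [0.779, 0.0763, 0.1996]
orientation: [0.706, -0.634, -0.017, 0.316]
wrist_force: [-0.3, 0.1, -0.4]
width: 0.701
```

Emit:
carry_out([
  {"tx": 0.8,"ty": 0.07,"tz": 0.3,"twist": 0},
])

```text
time_s: 18.93
eef_pos: [0.7838, 0.0769, 0.2028]
orientation: [0.707, -0.637, -0.025, 0.308]
wrist_force: [-1.4, 0.8, -0.7]
width: 0.695
```

Emit:
carry_out([
  {"tx": 0.8,"ty": 0.07,"tz": 0.3,"twist": 0},
])

```text
time_s: 19.02
eef_pos: [0.7887, 0.0775, 0.2046]
orientation: [0.707, -0.639, -0.033, 0.3]
wrist_force: [-0.3, 0.5, -0.8]
width: 0.697
```

Emit:
carry_out([
  {"tx": 0.8,"ty": 0.07,"tz": 0.3,"twist": 0},
])

```text
time_s: 19.1
eef_pos: [0.7938, 0.0781, 0.2059]
orientation: [0.708, -0.642, -0.041, 0.293]
wrist_force: [-0.7, 0.3, -1.1]
width: 0.701
```

Emit:
carry_out([
  {"tx": 0.8,"ty": 0.07,"tz": 0.3,"twist": 0},
])

```text
time_s: 19.18
eef_pos: [0.7992, 0.0787, 0.2068]
orientation: [0.708, -0.644, -0.049, 0.285]
wrist_force: [0.6, -0.4, -1.8]
width: 0.701
```

Emit:
carry_out([
  {"tx": 0.8,"ty": 0.07,"tz": 0.3,"twist": 0},
])

```text
time_s: 19.27
eef_pos: [0.8048, 0.0793, 0.2078]
orientation: [0.708, -0.647, -0.057, 0.277]
wrist_force: [-0.7, 0.2, -1.3]
width: 0.702
```

Emit:
carry_out([
  {"tx": 0.8,"ty": 0.07,"tz": 0.3,"twist": 0},
])

```text
time_s: 19.35
eef_pos: [0.8106, 0.08, 0.2089]
orientation: [0.708, -0.649, -0.065, 0.269]
wrist_force: [-0.2, -0.4, -0.5]
width: 0.698
```

Emit:
carry_out([
  {"tx": 0.8,"ty": 0.07,"tz": 0.3,"twist": 0},
])

```text
time_s: 19.43
eef_pos: [0.8166, 0.0807, 0.21]
orientation: [0.709, -0.651, -0.073, 0.261]
wrist_force: [-0.2, -0.5, -1.6]
width: 0.703
```

Emit:
carry_out([
  {"tx": 0.8,"ty": 0.07,"tz": 0.3,"twist": 0},
])

```text
time_s: 19.52
eef_pos: [0.8229, 0.0813, 0.2111]
orientation: [0.709, -0.654, -0.082, 0.253]
wrist_force: [-0.7, 0.5, -1.8]
width: 0.699
```

```bash
python3 st.py
```

```text
[-1.000e-03  1.054e+00  1.220e-01  2.200e-02  2.219e+00 -2.043e+00] [0.8229 0.0813 0.2111] 19.5167 [-0.67  0.45 -1.78] [ 0.048 -0.177 -0.012] 0.699
[[ 0.859 -0.252 -0.447]
 [ 0.465  0.018  0.885]
 [-0.215 -0.968  0.132]]
```

Emit:
carry_out([
  {"tx": 0.8,"ty": 0.07,"tz": 0.3,"twist": 0},
])

```text
time_s: 19.6
eef_pos: [0.8293, 0.082, 0.2122]
orientation: [0.708, -0.656, -0.09, 0.244]
wrist_force: [-0.2, 1.2, -1.5]
width: 0.702
```

Emit:
carry_out([
  {"tx": 0.8,"ty": 0.07,"tz": 0.3,"twist": 0},
])

```text
time_s: 19.68
eef_pos: [0.836, 0.0828, 0.2133]
orientation: [0.708, -0.658, -0.099, 0.236]
wrist_force: [-0.3, -0.5, -1.1]
width: 0.698
```

Emit:
carry_out([
  {"tx": 0.8,"ty": 0.07,"tz": 0.3,"twist": 0},
])

```text
time_s: 19.77
eef_pos: [0.8428, 0.0835, 0.2145]
orientation: [0.708, -0.66, -0.108, 0.227]
wrist_force: [0.3, -0.7, -1.4]
width: 0.699
```

Emit:
carry_out([
  {"tx": 0.8,"ty": 0.07,"tz": 0.3,"twist": 0},
])

```text
time_s: 19.85
eef_pos: [0.8499, 0.0842, 0.2155]
orientation: [0.707, -0.662, -0.117, 0.218]
wrist_force: [0.7, 0.6, -0.5]
width: 0.702
```

Emit:
carry_out([
  {"tx": 0.8,"ty": 0.07,"tz": 0.3,"twist": 0},
])

```text
time_s: 19.93
eef_pos: [0.8571, 0.085, 0.2166]
orientation: [0.707, -0.664, -0.126, 0.209]
wrist_force: [0.4, -0.4, -1.0]
width: 0.699
```

Emit:
carry_out([
  {"tx": 0.8,"ty": 0.07,"tz": 0.3,"twist": 0},
])

```text
time_s: 20.02
eef_pos: [0.8644, 0.0858, 0.2177]
orientation: [0.706, -0.666, -0.135, 0.2]
wrist_force: [-0.8, -0.5, -0.3]
width: 0.699
```

Emit:
carry_out([
  {"tx": 0.8,"ty": 0.07,"tz": 0.3,"twist": 0},
])

```text
time_s: 20.1
eef_pos: [0.872, 0.0866, 0.2188]
orientation: [0.705, -0.667, -0.144, 0.191]
wrist_force: [-0.2, -0.6, -1.5]
width: 0.697
```

Emit:
carry_out([
  {"tx": 0.8,"ty": 0.07,"tz": 0.3,"twist": 0},
])

```text
time_s: 20.18
eef_pos: [0.8797, 0.0874, 0.2199]
orientation: [0.705, -0.669, -0.153, 0.182]
wrist_force: [0.2, 0.3, -1.8]
width: 0.7
```

Emit:
carry_out([
  {"tx": 0.8,"ty": 0.07,"tz": 0.3,"twist": 0},
])

```text
time_s: 20.27
eef_pos: [0.8876, 0.0882, 0.221]
orientation: [0.703, -0.67, -0.162, 0.172]
wrist_force: [0.5, -0.1, -1.6]
width: 0.697
```

```bash
python3 st.py;  python3 - <<'E'
from h import *
im=eyes.camera('wrist');cv2.imwrite('pics/w3.png',im[:,:,::-1])
E
python3 st.py
```

```text
[-2.000e-03  1.032e+00  1.220e-01  4.600e-02  2.013e+00 -2.031e+00] [0.8876 0.0882 0.221 ] 20.2667 [ 0.46 -0.08 -1.64] [-0.013 -0.028 -0.001] 0.697
[[ 0.888 -0.026 -0.458]
 [ 0.459  0.042  0.887]
 [-0.003 -0.999  0.049]]
[-2.000e-03  1.032e+00  1.220e-01  4.700e-02  2.010e+00 -2.031e+00] [0.8883 0.0883 0.2214] 20.3167 [-0.4  -0.39  0.08] [ 0.014 -0.014 -0.003] 0.701
[[ 0.888 -0.023 -0.458]
 [ 0.459  0.042  0.887]
 [-0.001 -0.999  0.048]]
```

View pics/w3.png

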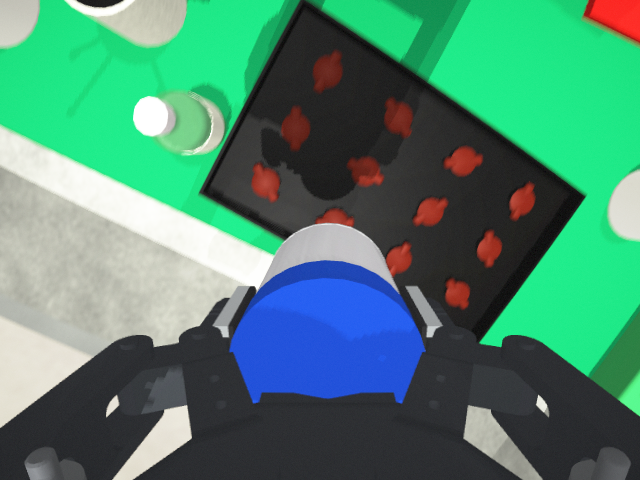

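Emit:
carry_out([
  {"tx": 0.8,"ty": 0.05,"tz": 0.3,"twist": 0},
])

```text
time_s: 20.4
eef_pos: [0.895, 0.0882, 0.222]
orientation: [0.702, -0.672, -0.17, 0.164]
wrist_force: [-0.5, -0.7, -2.0]
width: 0.696
```

Emit:
carry_out([
  {"tx": 0.8,"ty": 0.05,"tz": 0.3,"twist": 0},
])

```text
time_s: 20.48
eef_pos: [0.9035, 0.0881, 0.2232]
orientation: [0.701, -0.673, -0.18, 0.154]
wrist_force: [0.7, 0.2, -2.2]
width: 0.698
```

Emit:
carry_out([
  {"tx": 0.8,"ty": 0.05,"tz": 0.3,"twist": 0},
])

```text
time_s: 20.57
eef_pos: [0.9119, 0.088, 0.2245]
orientation: [0.699, -0.674, -0.189, 0.144]
wrist_force: [0.1, 0.8, -1.5]
width: 0.699
```

Emit:
carry_out([
  {"tx": 0.8,"ty": 0.05,"tz": 0.3,"twist": 0},
])

```text
time_s: 20.65
eef_pos: [0.9204, 0.088, 0.2258]
orientation: [0.698, -0.675, -0.198, 0.134]
wrist_force: [-0.5, 0.8, -0.8]
width: 0.698
```

Emit:
carry_out([
  {"tx": 0.8,"ty": 0.05,"tz": 0.3,"twist": 0},
])

```text
time_s: 20.73
eef_pos: [0.929, 0.088, 0.2272]
orientation: [0.696, -0.676, -0.207, 0.124]
wrist_force: [0.9, 1.0, -1.2]
width: 0.702
```

Emit:
carry_out([
  {"tx": 0.8,"ty": 0.05,"tz": 0.3,"twist": 0},
])

```text
time_s: 20.82
eef_pos: [0.9376, 0.0881, 0.2285]
orientation: [0.694, -0.677, -0.216, 0.114]
wrist_force: [0.3, 0.4, -1.5]
width: 0.702
```

Emit:
carry_out([
  {"tx": 0.8,"ty": 0.05,"tz": 0.3,"twist": 0},
])

```text
time_s: 20.9
eef_pos: [0.9464, 0.0882, 0.2299]
orientation: [0.692, -0.678, -0.226, 0.104]
wrist_force: [0.1, -0.3, -1.0]
width: 0.7
```

Emit:
carry_out([
  {"tx": 0.8,"ty": 0.05,"tz": 0.3,"twist": 0},
])

```text
time_s: 20.98
eef_pos: [0.9552, 0.0883, 0.2313]
orientation: [0.69, -0.678, -0.235, 0.094]
wrist_force: [-0.1, -0.4, -1.2]
width: 0.699
```

Emit:
carry_out([
  {"tx": 0.8,"ty": 0.05,"tz": 0.3,"twist": 0},
])

```text
time_s: 21.07
eef_pos: [0.9641, 0.0885, 0.2328]
orientation: [0.688, -0.679, -0.244, 0.084]
wrist_force: [-0.1, -0.0, -1.1]
width: 0.697
```

Emit:
carry_out([
  {"tx": 0.8,"ty": 0.05,"tz": 0.3,"twist": 0},
])

```text
time_s: 21.15
eef_pos: [0.973, 0.0887, 0.2344]
orientation: [0.685, -0.679, -0.253, 0.074]
wrist_force: [-1.3, -0.9, -0.7]
width: 0.696
```

Emit:
carry_out([
  {"tx": 0.8,"ty": 0.05,"tz": 0.3,"twist": 0},
])

```text
time_s: 21.23
eef_pos: [0.982, 0.089, 0.236]
orientation: [0.682, -0.679, -0.262, 0.064]
wrist_force: [-0.5, -1.0, -1.7]
width: 0.702
```

Emit:
carry_out([
  {"tx": 0.8,"ty": 0.05,"tz": 0.3,"twist": 0},
])

```text
time_s: 21.32
eef_pos: [0.991, 0.0891, 0.2377]
orientation: [0.68, -0.679, -0.271, 0.054]
wrist_force: [0.4, 0.3, -0.4]
width: 0.7
```

Emit:
carry_out([
  {"tx": 0.8,"ty": 0.05,"tz": 0.3,"twist": 0},
])

```text
time_s: 21.4
eef_pos: [1.0, 0.0894, 0.2395]
orientation: [-0.677, 0.679, 0.28, -0.044]
wrist_force: [0.0, -0.2, -1.9]
width: 0.698
```

Emit:
carry_out([
  {"tx": 0.8,"ty": 0.05,"tz": 0.3,"twist": 0},
])

```text
time_s: 21.48
eef_pos: [1.009, 0.0896, 0.2412]
orientation: [-0.674, 0.679, 0.289, -0.033]
wrist_force: [0.3, -0.0, -1.4]
width: 0.7
```

```bash
python3 st.py
```

```text
[-0.013  1.033  0.122  0.08   1.631 -2.032] [1.009  0.0896 0.2412] 21.4833 [ 0.3  -0.   -1.44] [-0.036  0.271 -0.012] 0.7
[[ 0.83   0.348 -0.435]
 [ 0.438  0.075  0.896]
 [ 0.344 -0.934 -0.09 ]]
```

Emit:
carry_out([
  {"tx": 0.8,"ty": 0.05,"tz": 0.3,"twist": 0},
])

```text
time_s: 21.57
eef_pos: [1.018, 0.0899, 0.2432]
orientation: [-0.671, 0.679, 0.298, -0.023]
wrist_force: [0.2, -0.3, -1.2]
width: 0.699
```

Emit:
carry_out([
  {"tx": 0.8,"ty": 0.05,"tz": 0.3,"twist": 0},
])

```text
time_s: 21.65
eef_pos: [1.0269, 0.0902, 0.2451]
orientation: [-0.667, 0.679, 0.307, -0.013]
wrist_force: [0.3, -0.4, -1.6]
width: 0.699
```

Emit:
carry_out([
  {"tx": 0.8,"ty": 0.05,"tz": 0.3,"twist": 0},
])

```text
time_s: 21.73
eef_pos: [1.0359, 0.0904, 0.2471]
orientation: [-0.664, 0.678, 0.316, -0.003]
wrist_force: [0.5, -0.1, -0.5]
width: 0.698
```

Emit:
carry_out([
  {"tx": 0.8,"ty": 0.05,"tz": 0.3,"twist": 0},
])

```text
time_s: 21.82
eef_pos: [1.0447, 0.0907, 0.2492]
orientation: [-0.66, 0.677, 0.325, 0.008]
wrist_force: [-0.1, -0.0, -1.5]
width: 0.699
```

Emit:
carry_out([
  {"tx": 0.8,"ty": 0.05,"tz": 0.3,"twist": 0},
])

```text
time_s: 21.9
eef_pos: [1.0535, 0.091, 0.2514]
orientation: [-0.656, 0.677, 0.333, 0.018]
wrist_force: [-0.3, -0.3, -1.7]
width: 0.694
```

```bash
python3 st.py
```

```text
[-0.014  1.042  0.122  0.091  1.482 -2.035] [1.0535 0.091  0.2514] 21.9 [-0.33 -0.34 -1.73] [-0.065  0.314 -0.058] 0.694
[[ 0.777  0.475 -0.413]
 [ 0.428  0.084  0.9  ]
 [ 0.462 -0.876 -0.138]]
```

Emit:
carry_out([
  {"tx": -0.03,"ty": 0,"tz": 0.0,"twist": -7.1},
  {"tx": -0.06,"ty": 0,"tz": 0.0,"twist": -14.2},
  {"tx": -0.09,"ty": 0,"tz": 0,"twist": -21.3},
  {"tx": -0.12,"ty": 0,"tz": 0,"twist": -28.4},
  {"tx": -0.15,"ty": 0,"tz": 0,"twist": -35.5},
  {"tx": -0.18,"ty": 0,"tz": 0,"twist": -42.6},
  {"tx": -0.21,"ty": 0,"tz": -0.01,"twist": -49.7},
  {"tx": -0.24,"ty": 0,"tz": -0.02,"twist": -56.8},
  {"tx": -0.27,"ty": 0,"tz": -0.03,"twist": -63.9},
  {"tx": -0.3,"ty": 0,"tz": -0.03,"twist": -71},
  {"tx": -0.33,"ty": 0,"tz": -0.03,"twist": -78.1},
  {"tx": -0.34,"ty": 0,"tz": -0.03,"twist": -85.2},
])

```text
time_s: 22.9
eef_pos: [0.7098, 0.0917, 0.2226]
orientation: [-0.523, 0.743, -0.125, 0.398]
wrist_force: [-1.1, 0.4, -1.3]
width: 0.699
```

```bash
python3 st.py
```

```text
[ 0.23   0.377  1.251 -0.491  1.391 -0.498] [0.7098 0.0917 0.2226] 22.9 [-1.11  0.43 -1.27] [ 0.307  0.155 -0.034] 0.699
[[ 0.652  0.231  0.722]
 [-0.602 -0.422  0.678]
 [ 0.461 -0.877 -0.137]]
```

Emit:
carry_out([
  {"tx": 0,"ty": 0,"tz": 0,"twist": -7.1},
  {"tx": 0,"ty": 0,"tz": 0,"twist": -14.2},
  {"tx": 0,"ty": 0,"tz": 0,"twist": -21.3},
  {"tx": 0,"ty": 0,"tz": 0,"twist": -28.4},
  {"tx": 0,"ty": 0,"tz": 0,"twist": -35.5},
  {"tx": 0,"ty": 0,"tz": 0,"twist": -42.6},
  {"tx": 0,"ty": 0,"tz": 0,"twist": -49.7},
  {"tx": 0,"ty": 0,"tz": 0,"twist": -56.8},
  {"tx": 0,"ty": 0,"tz": 0,"twist": -63.9},
  {"tx": 0,"ty": 0,"tz": 0,"twist": -71},
  {"tx": 0,"ty": 0,"tz": 0,"twist": -78.1},
  {"tx": 0,"ty": 0,"tz": 0,"twist": -85.2},
])

```text
time_s: 23.9
eef_pos: [0.7133, 0.0913, 0.2211]
orientation: [-0.116, 0.463, -0.595, 0.647]
wrist_force: [-0.5, -0.0, -1.9]
width: 0.698
```

```bash
python3 st.py
```

```text
[ 0.117  0.833  0.554 -0.269  2.193  0.708] [0.7133 0.0913 0.2211] 23.9 [-0.49 -0.02 -1.89] [ 0.181 -0.304 -0.032] 0.698
[[-0.545 -0.402  0.736]
 [-0.7   -0.264 -0.663]
 [ 0.461 -0.877 -0.137]]
```

Emit:
carry_out([
  {"tx": 0,"ty": 0,"tz": -0.005,"twist": -7.1},
  {"tx": 0,"ty": 0,"tz": -0.01,"twist": -14.2},
  {"tx": 0,"ty": 0,"tz": -0.01,"twist": -21.3},
  {"tx": 0,"ty": 0,"tz": -0.01,"twist": -28.4},
  {"tx": 0,"ty": 0,"tz": -0.01,"twist": -33},
  {"tx": 0.005,"ty": 0,"tz": -0.01,"twist": -33},
  {"tx": 0.015,"ty": 0,"tz": -0.01,"twist": -33},
])

```text
time_s: 24.48
eef_pos: [0.728, 0.0902, 0.2122]
orientation: [-0.071, -0.275, 0.702, -0.653]
wrist_force: [0.8, -0.2, -0.5]
width: 0.705
```

```bash
python3 st.py
```

```text
[0.017 0.926 0.41  0.005 2.306 1.291] [0.728  0.0902 0.2122] 24.4833 [ 0.77 -0.22 -0.55] [-0.038 -0.368  0.014] 0.705
[[-0.838 -0.48   0.26 ]
 [-0.294 -0.005 -0.956]
 [ 0.46  -0.877 -0.137]]
```

Emit:
carry_out([
  {"tx": 0.015,"ty": 0.002,"tz": 0,"twist": 0},
  {"tx": 0.023,"ty": 0.002,"tz": 0,"twist": 0},
  {"tx": 0.029,"ty": 0.003,"tz": 0,"twist": 0},
  {"tx": 0.033,"ty": 0.003,"tz": 0,"twist": 0},
  {"tx": 0.036,"ty": 0.004,"tz": 0,"twist": 0},
  {"tx": 0.039,"ty": 0.004,"tz": 0,"twist": 0},
])

```text
time_s: 24.98
eef_pos: [0.7602, 0.0945, 0.2084]
orientation: [-0.069, -0.275, 0.702, -0.653]
wrist_force: [0.7, -0.4, -0.5]
width: 0.702
```

```bash
python3 st.py
```

```text
[0.021 1.088 0.124 0.008 2.427 1.295] [0.7602 0.0945 0.2084] 24.9833 [ 0.73 -0.45 -0.46] [-0.026 -0.328 -0.013] 0.702
[[-0.839 -0.476  0.262]
 [-0.295 -0.005 -0.955]
 [ 0.456 -0.879 -0.137]]
```

Emit:
carry_out([
  {"tx": 0.8,"ty": 0.07,"tz": 0.28,"twist": 0},
])

```text
time_s: 25.07
eef_pos: [0.7648, 0.0943, 0.2095]
orientation: [-0.062, -0.268, 0.704, -0.655]
wrist_force: [0.2, -0.1, -1.0]
width: 0.698
```

Emit:
carry_out([
  {"tx": 0.8,"ty": 0.07,"tz": 0.28,"twist": 0},
])

```text
time_s: 25.15
eef_pos: [0.7702, 0.0941, 0.2112]
orientation: [-0.053, -0.259, 0.706, -0.657]
wrist_force: [-1.0, -0.4, -1.4]
width: 0.699
```

Emit:
carry_out([
  {"tx": 0.8,"ty": 0.07,"tz": 0.28,"twist": 0},
])

```text
time_s: 25.23
eef_pos: [0.7754, 0.0941, 0.2122]
orientation: [-0.045, -0.251, 0.707, -0.659]
wrist_force: [-0.2, 0.5, -0.7]
width: 0.7
```

Emit:
carry_out([
  {"tx": 0.8,"ty": 0.07,"tz": 0.28,"twist": 0},
])

```text
time_s: 25.32
eef_pos: [0.7807, 0.0941, 0.2125]
orientation: [-0.038, -0.243, 0.709, -0.661]
wrist_force: [0.6, -0.3, -0.7]
width: 0.697
```

Emit:
carry_out([
  {"tx": 0.8,"ty": 0.07,"tz": 0.28,"twist": 0},
])

```text
time_s: 25.4
eef_pos: [0.7863, 0.0941, 0.2126]
orientation: [-0.03, -0.236, 0.71, -0.663]
wrist_force: [-0.3, 0.5, -1.4]
width: 0.704
```

Emit:
carry_out([
  {"tx": 0.8,"ty": 0.07,"tz": 0.28,"twist": 0},
])

```text
time_s: 25.48
eef_pos: [0.792, 0.0943, 0.2126]
orientation: [-0.022, -0.228, 0.712, -0.664]
wrist_force: [-1.5, -0.2, -1.4]
width: 0.699
```

Emit:
carry_out([
  {"tx": 0.8,"ty": 0.07,"tz": 0.28,"twist": 0},
])

```text
time_s: 25.57
eef_pos: [0.7979, 0.0944, 0.2127]
orientation: [-0.015, -0.22, 0.713, -0.666]
wrist_force: [0.0, 0.4, -1.0]
width: 0.702
```

Emit:
carry_out([
  {"tx": 0.8,"ty": 0.07,"tz": 0.28,"twist": 0},
])

```text
time_s: 25.65
eef_pos: [0.804, 0.0947, 0.2129]
orientation: [-0.007, -0.212, 0.714, -0.667]
wrist_force: [-0.1, -0.6, -1.6]
width: 0.702
```

Emit:
carry_out([
  {"tx": 0.8,"ty": 0.07,"tz": 0.28,"twist": 0},
])

```text
time_s: 25.73
eef_pos: [0.8104, 0.095, 0.2131]
orientation: [0.002, -0.203, 0.715, -0.669]
wrist_force: [-0.1, 0.6, -1.6]
width: 0.701
```

Emit:
carry_out([
  {"tx": 0.8,"ty": 0.07,"tz": 0.28,"twist": 0},
])

```text
time_s: 25.82
eef_pos: [0.8169, 0.0953, 0.2133]
orientation: [0.01, -0.195, 0.716, -0.67]
wrist_force: [-0.0, 0.5, -1.4]
width: 0.706
```

Emit:
carry_out([
  {"tx": 0.8,"ty": 0.07,"tz": 0.28,"twist": 0},
])

```text
time_s: 25.9
eef_pos: [0.8236, 0.0957, 0.2135]
orientation: [0.019, -0.186, 0.717, -0.671]
wrist_force: [-0.3, -0.2, -1.6]
width: 0.698
```

Emit:
carry_out([
  {"tx": 0.8,"ty": 0.07,"tz": 0.28,"twist": 0},
])

```text
time_s: 25.98
eef_pos: [0.8306, 0.096, 0.2139]
orientation: [0.027, -0.177, 0.718, -0.672]
wrist_force: [0.5, 0.1, -1.8]
width: 0.702
```

```bash
python3 st.py
```

```text
[0.01  1.049 0.122 0.043 2.191 1.309] [0.8306 0.096  0.2139] 25.9833 [ 0.5   0.11 -1.79] [-0.026 -0.146 -0.03 ] 0.702
[[-0.936 -0.218  0.278]
 [-0.291  0.033 -0.956]
 [ 0.2   -0.975 -0.094]]
```

Emit:
carry_out([
  {"tx": 0.8,"ty": 0.07,"tz": 0.3,"twist": 0},
])

```text
time_s: 26.07
eef_pos: [0.8373, 0.0964, 0.2148]
orientation: [0.036, -0.169, 0.719, -0.673]
wrist_force: [0.1, -0.2, -0.7]
width: 0.695
```

Emit:
carry_out([
  {"tx": 0.8,"ty": 0.07,"tz": 0.3,"twist": 0},
])

```text
time_s: 26.15
eef_pos: [0.8442, 0.0968, 0.216]
orientation: [0.044, -0.16, 0.719, -0.675]
wrist_force: [-0.6, 0.4, -0.4]
width: 0.701
```

Emit:
carry_out([
  {"tx": 0.8,"ty": 0.07,"tz": 0.3,"twist": 0},
])

```text
time_s: 26.23
eef_pos: [0.8514, 0.0973, 0.2172]
orientation: [0.053, -0.15, 0.72, -0.675]
wrist_force: [-0.7, -0.5, -0.4]
width: 0.699
```

Emit:
carry_out([
  {"tx": 0.8,"ty": 0.07,"tz": 0.3,"twist": 0},
])

```text
time_s: 26.32
eef_pos: [0.8587, 0.0977, 0.2183]
orientation: [0.062, -0.141, 0.72, -0.676]
wrist_force: [0.3, 0.6, -1.2]
width: 0.702
```

Emit:
carry_out([
  {"tx": 0.8,"ty": 0.07,"tz": 0.3,"twist": 0},
])

```text
time_s: 26.4
eef_pos: [0.8662, 0.0983, 0.2193]
orientation: [0.071, -0.132, 0.721, -0.677]
wrist_force: [0.5, 0.1, -1.2]
width: 0.702
```

Emit:
carry_out([
  {"tx": 0.8,"ty": 0.07,"tz": 0.3,"twist": 0},
])

```text
time_s: 26.48
eef_pos: [0.8739, 0.0989, 0.2204]
orientation: [0.08, -0.122, 0.721, -0.678]
wrist_force: [-0.3, -0.8, -1.7]
width: 0.7
```

```bash
python3 st.py
```

```text
[0.006 1.034 0.122 0.059 2.053 1.315] [0.8739 0.0989 0.2204] 26.4833 [-0.34 -0.8  -1.68] [ 0.006 -0.119  0.042] 0.7
[[-0.957 -0.068  0.281]
 [-0.285  0.052 -0.957]
 [ 0.05  -0.996 -0.069]]
```

Emit:
carry_out([
  {"tx": -0.01,"ty": 0,"tz": 0,"twist": 7.1},
  {"tx": -0.02,"ty": 0,"tz": 0,"twist": 14.2},
  {"tx": -0.02,"ty": 0,"tz": 0,"twist": 21.3},
  {"tx": -0.02,"ty": 0,"tz": 0,"twist": 28.4},
  {"tx": -0.015,"ty": 0,"tz": 0,"twist": 35.5},
  {"tx": -0.01,"ty": 0,"tz": 0,"twist": 37},
  {"tx": -0.005,"ty": 0,"tz": 0,"twist": 37},
  {"tx": 0.0,"ty": 0,"tz": 0,"twist": 37},
  {"tx": 0.003,"ty": 0,"tz": 0,"twist": 37},
])

```text
time_s: 27.23
eef_pos: [0.8696, 0.098, 0.2161]
orientation: [0.292, -0.344, 0.644, -0.618]
wrist_force: [0.4, -0.1, -1.4]
width: 0.698
```

Emit:
carry_out([
  {"tx": 0.8,"ty": 0.08,"tz": 0.3,"twist": 0},
])

```text
time_s: 27.32
eef_pos: [0.8773, 0.0985, 0.2185]
orientation: [0.301, -0.335, 0.641, -0.622]
wrist_force: [0.0, -0.9, -0.9]
width: 0.698
```

Emit:
carry_out([
  {"tx": 0.8,"ty": 0.08,"tz": 0.3,"twist": 0},
])

```text
time_s: 27.4
eef_pos: [0.8858, 0.0991, 0.2208]
orientation: [0.311, -0.325, 0.637, -0.626]
wrist_force: [0.4, -0.3, -0.3]
width: 0.696
```

```bash
python3 st.py
```

```text
[0.023 1.032 0.121 0.007 2.012 0.664] [0.8858 0.0991 0.2208] 27.4 [ 0.37 -0.35 -0.32] [-0.019  0.019 -0.014] 0.696
[[-0.595 -0.024  0.803]
 [-0.803  0.006 -0.595]
 [ 0.01  -1.    -0.023]]
```

Tilt is back to 1.4°. The in-hand vertical force averages about -1.1 to -1.2 N over roughly 60 readings, against about 0.2 N unloaded. A ball would give about -3.3 N, so the tin is empty and goes in the white tray. I'll bring it in first to keep clear of the stick cup.

Emit:
carry_out([
  {"tx": -0.035,"ty": 0,"tz": 0.0,"twist": 0},
  {"tx": -0.075,"ty": 0,"tz": 0.01,"twist": 0},
  {"tx": -0.115,"ty": 0,"tz": 0.01,"twist": 0},
  {"tx": -0.155,"ty": 0,"tz": 0.02,"twist": 0},
  {"tx": -0.195,"ty": 0,"tz": 0.02,"twist": 0},
  {"tx": -0.235,"ty": 0,"tz": 0.02,"twist": 0},
  {"tx": -0.275,"ty": 0,"tz": 0.02,"twist": 0},
  {"tx": -0.31,"ty": -0.015,"tz": 0.02,"twist": 0},
  {"tx": -0.34,"ty": -0.04,"tz": 0.02,"twist": 0},
  {"tx": -0.36,"ty": -0.075,"tz": 0.02,"twist": 0},
  {"tx": -0.375,"ty": -0.11,"tz": 0.01,"twist": 0},
  {"tx": -0.381,"ty": -0.15,"tz": 0.0,"twist": 0},
])

```text
time_s: 28.4
eef_pos: [0.533, -0.0018, 0.2308]
orientation: [0.312, -0.325, 0.636, -0.626]
wrist_force: [1.2, -1.3, -0.3]
width: 0.694
```

Emit:
carry_out([
  {"tx": 0,"ty": -0.04,"tz": 0,"twist": 0},
  {"tx": 0,"ty": -0.08,"tz": 0,"twist": 0},
  {"tx": 0,"ty": -0.12,"tz": -0.01,"twist": 0},
  {"tx": 0,"ty": -0.16,"tz": -0.02,"twist": 0},
  {"tx": 0,"ty": -0.19,"tz": -0.04,"twist": 0},
  {"tx": 0,"ty": -0.21,"tz": -0.06,"twist": 0},
  {"tx": 0,"ty": -0.22,"tz": -0.08,"twist": 0},
  {"tx": 0,"ty": -0.22,"tz": -0.09,"twist": 0},
  {"tx": 0,"ty": -0.22,"tz": -0.09,"twist": 0},
])

```text
time_s: 29.15
eef_pos: [0.5342, -0.2222, 0.1373]
orientation: [0.309, -0.326, 0.638, -0.625]
wrist_force: [-0.6, 0.3, -1.1]
width: 0.699
```

```bash
python3 st.py; python3 - <<'E'
from h import *
a=[]
for i in range(4):
    im=eyes.camera(('scene','top','wrist','scene')[i]);cv2.imwrite(f'pics/p{i}.png',im[:,:,::-1]);a.append(sense()['wrist_force'])
print(np.mean(a,0))
E
python3 st.py
```

```text
[-0.522  0.226  1.541 -0.01   1.403  0.119] [ 0.5342 -0.2222  0.1373] 29.15 [-0.61  0.34 -1.14] [-0.036 -0.052  0.042] 0.699
[[-0.596 -0.03   0.802]
 [-0.803  0.006 -0.596]
 [ 0.013 -1.    -0.027]]
[-0.4452503   0.32536567 -0.87639119]
[-0.52   0.223  1.538 -0.01   1.406  0.119] [ 0.5353 -0.2217  0.1404] 29.35 [-0.53  0.98 -1.33] [ 0.019 -0.071  0.062] 0.699
[[-0.594 -0.027  0.804]
 [-0.804  0.004 -0.595]
 [ 0.013 -1.    -0.024]]
```

View pics/p0.png

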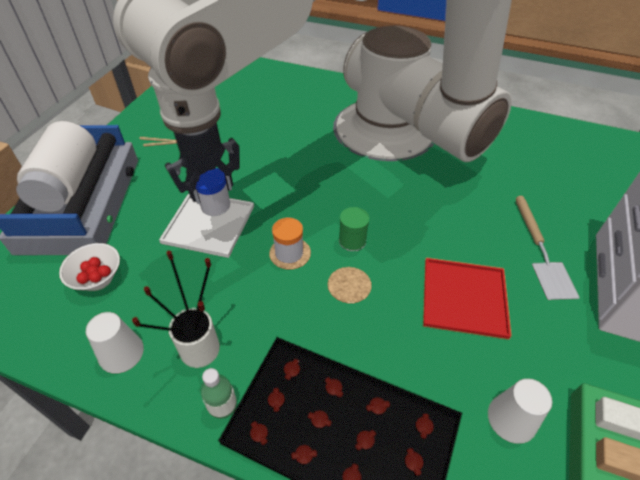

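View pics/p2.png

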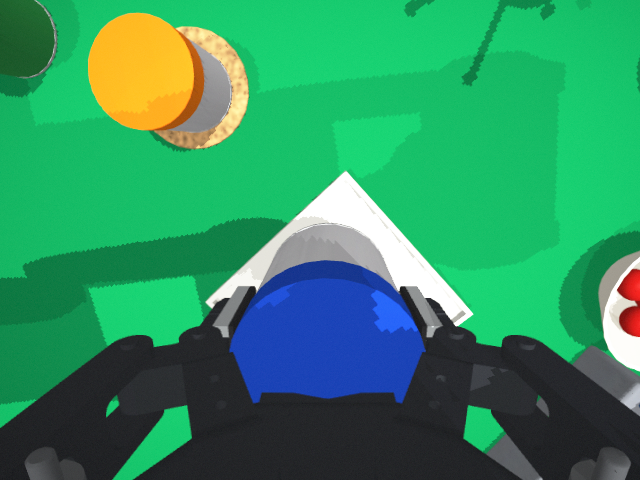

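```bash
python3 - <<'E'
from h import *
for n in('top','scene'):
    im=cv2.imread(f'pics/{n}0.png')[:,:,::-1].copy()
    h=cv2.cvtColor(im,cv2.COLOR_RGB2HSV);m=((h[...,1]<70)&(h[...,2]>120)).astype(np.uint8)
    k,l,st,ce=cv2.connectedComponentsWithStats(m)
    i=l[(242,474) if n=='top' else (224,208)]
    c=max(cv2.findContours((l==i).astype(np.uint8),0,2)[0],key=cv2.contourArea)
    p=cv2.approxPolyDP(cv2.convexHull(c),8,True)[:,0]
    P=np.array([onz(n,x,.012) for x in p]);print(p.tolist());print(P[:,:2].round(3).tolist(),P.mean(0).round(4))
    if len(P)==4: print([np.linalg.norm(P[j]-P[j-1]).round(3) for j in range(4)])
E
```

```text
[[510, 196], [522, 279], [439, 289], [427, 206]]
[[0.59, -0.349], [0.431, -0.367], [0.412, -0.209], [0.57, -0.189]] [ 0.5009 -0.2783  0.012 ]
[np.float64(0.162), np.float64(0.16), np.float64(0.159), np.float64(0.159)]
[[190, 191], [253, 203], [228, 257], [160, 242]]
[[0.432, -0.365], [0.415, -0.206], [0.58, -0.185], [0.595, -0.342]] [ 0.5055 -0.2746  0.012 ]
[np.float64(0.165), np.float64(0.16), np.float64(0.166), np.float64(0.158)]
```

Emit:
carry_out([
  {"tx": -0.017,"ty": -0.028,"tz": 0,"twist": 0},
  {"tx": -0.033,"ty": -0.056,"tz": -0.01,"twist": 0},
  {"tx": -0.033,"ty": -0.056,"tz": -0.03,"twist": 0},
  {"tx": -0.033,"ty": -0.056,"tz": -0.05,"twist": 0},
  {"tx": -0.033,"ty": -0.056,"tz": -0.07,"twist": 0},
  {"tx": -0.033,"ty": -0.056,"tz": -0.085,"twist": 0},
  {"tx": -0.033,"ty": -0.056,"tz": -0.095,"twist": 0},
  {"tx": -0.033,"ty": -0.056,"tz": -0.1,"twist": 0},
  {"tx": -0.033,"ty": -0.056,"tz": -0.1,"twist": 0},
  {"tx": -0.033,"ty": -0.056,"tz": -0.1,"twist": 0},
])

```text
time_s: 30.18
eef_pos: [0.502, -0.2782, 0.0396]
orientation: [0.31, -0.326, 0.637, -0.625]
wrist_force: [0.4, -0.4, -1.0]
width: 0.7
```

```bash
python3 st.py
```

```text
[-0.633  0.302  1.657 -0.014  1.208  0.01 ] [ 0.502  -0.2782  0.0396] 30.1833 [ 0.37 -0.41 -1.  ] [-0.046 -0.069  0.035] 0.7
[[-0.595 -0.028  0.803]
 [-0.804  0.005 -0.595]
 [ 0.013 -1.    -0.025]]
```

Underside about 13 mm up. Lowering in small steps until contact.

Emit:
carry_out([
  {"tx": 0,"ty": 0,"tz": -0.003,"twist": 0},
  {"tx": 0,"ty": 0,"tz": -0.006,"twist": 0},
  {"tx": 0,"ty": 0,"tz": -0.008,"twist": 0},
  {"tx": 0,"ty": 0,"tz": -0.009,"twist": 0},
  {"tx": 0,"ty": 0,"tz": -0.009,"twist": 0},
])

```text
time_s: 30.6
eef_pos: [0.5016, -0.2783, 0.0305]
orientation: [0.31, -0.326, 0.638, -0.625]
wrist_force: [-4.6, 3.1, 11.1]
width: 0.698
```

Emit:
carry_out([
  {"tx": 0,"ty": 0,"tz": -0.001,"twist": 0},
  {"tx": 0,"ty": 0,"tz": -0.001,"twist": 0},
])

```text
time_s: 30.77
eef_pos: [0.5016, -0.2783, 0.0304]
orientation: [0.31, -0.326, 0.637, -0.625]
wrist_force: [-11.3, 5.2, 24.2]
width: 0.698
```

Emit:
carry_out([
  {"tx": 0,"ty": 0,"tz": 0.0015,"twist": 0},
  {"tx": 0,"ty": 0,"tz": 0.0015,"twist": 0},
])

```text
time_s: 30.93
eef_pos: [0.5017, -0.2783, 0.0306]
orientation: [0.31, -0.326, 0.638, -0.625]
wrist_force: [-0.3, -0.9, 1.2]
width: 0.7
```

Emit:
carry_out([
  {"tx": 0,"ty": 0,"tz": 0,"twist": 0},
  {"tx": 0,"ty": 0,"tz": 0,"twist": 0},
  {"tx": 0,"ty": 0,"tz": 0,"twist": 0},
  {"tx": 0,"ty": 0,"tz": 0,"twist": 0},
  {"tx": 0,"ty": 0,"tz": 0,"twist": 0},
  {"tx": 0,"ty": 0,"tz": 0,"twist": 0},
  {"tx": 0,"ty": 0,"tz": 0,"twist": 0},
  {"tx": 0,"ty": 0,"tz": 0,"twist": 0},
], gripper=0.085)

```text
time_s: 31.6
eef_pos: [0.5015, -0.2781, 0.0301]
orientation: [0.31, -0.326, 0.638, -0.625]
wrist_force: [-0.9, -0.1, -0.1]
width: 0.998
```

```bash
python3 st.py; python3 - <<'E'
from h import *
im=eyes.camera('scene');cv2.imwrite('pics/r0.png',cv2.resize(im[130:290,120:320,::-1],None,fx=4,fy=3.75));im=eyes.camera('wrist');cv2.imwrite('pics/r1.png',im[:,:,::-1])
E
```

```text
[-0.633  0.313  1.666 -0.014  1.19   0.01 ] [ 0.5015 -0.2781  0.0301] 31.6 [-0.87 -0.09 -0.12] [ 0.018  0.035 -0.016] 0.998
[[-0.595 -0.029  0.803]
 [-0.803  0.005 -0.595]
 [ 0.013 -1.    -0.027]]
```

View pics/r0.png

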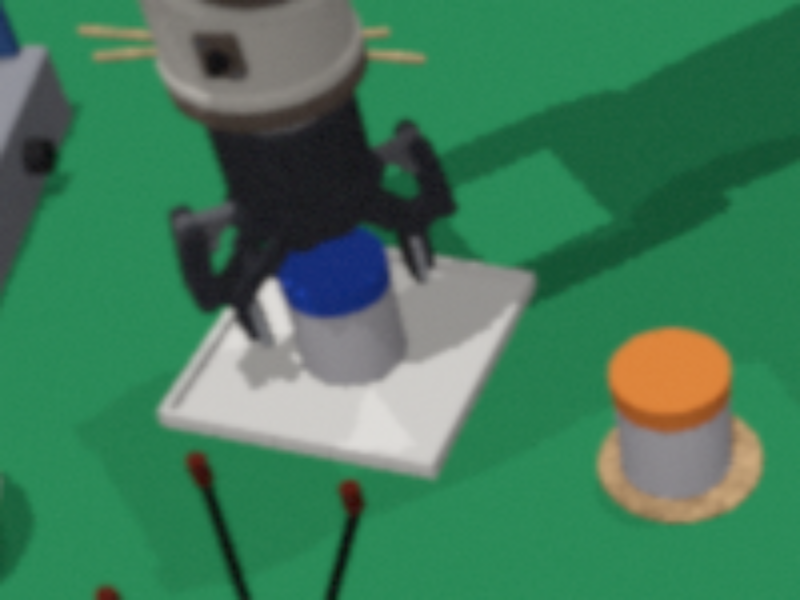

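View pics/r1.png

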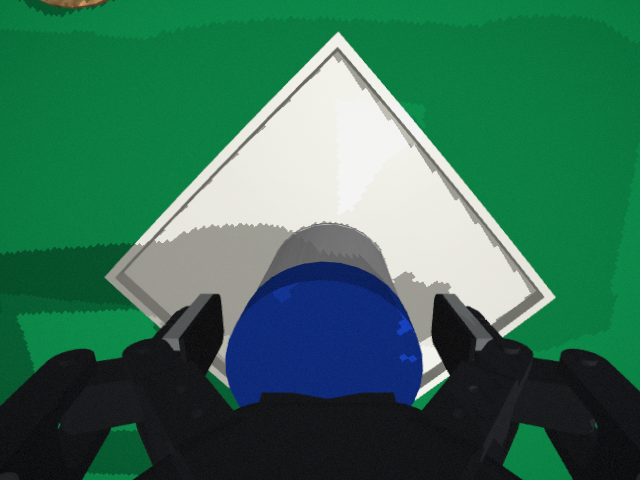

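The scene crop shows the tin upright on the white tray floor, base around (350,350), with the open fingers clear. In the wrist view the pads at (195,335) and (455,335) stand off the tin. Retracting straight up.

Emit:
carry_out([
  {"tx": 0,"ty": 0,"tz": 0.01,"twist": 0},
  {"tx": 0,"ty": 0,"tz": 0.025,"twist": 0},
  {"tx": 0,"ty": 0,"tz": 0.045,"twist": 0},
  {"tx": 0,"ty": 0,"tz": 0.07,"twist": 0},
  {"tx": 0,"ty": 0,"tz": 0.1,"twist": 0},
  {"tx": -0.02,"ty": 0.0,"tz": 0.13,"twist": 0},
  {"tx": -0.05,"ty": 0.0,"tz": 0.16,"twist": 0},
  {"tx": -0.08,"ty": 0.0,"tz": 0.19,"twist": 0},
  {"tx": -0.11,"ty": 0,"tz": 0.22,"twist": 0},
  {"tx": -0.13,"ty": 0,"tz": 0.23,"twist": 0},
  {"tx": -0.13,"ty": 0,"tz": 0.23,"twist": 0},
])

```text
time_s: 32.62
eef_pos: [0.3693, -0.2785, 0.2647]
orientation: [0.31, -0.326, 0.636, -0.627]
wrist_force: [0.3, 0.5, 0.9]
width: 0.999
```

```bash
python3 st.py; python3 - <<'E'
from h import *
T=wristT();w=eyes.camera('wrist')
for n,im in(('top',eyes.camera('top')),('scene',eyes.camera('scene')),('wrist',w)):
    cv2.imwrite(f'pics/f_{n}.png',im[:,:,::-1])
    k,l,st,ce=cv2.connectedComponentsWithStats(mask(im,'blue'))
    for i in range(1,k):
        if st[i,4]>200: print(n,st[i],ce[i].round(1),onz(n,ce[i],.079,T if n=='wrist' else None).round(4))
    k,l,st,ce=cv2.connectedComponentsWithStats(mask(im,'orange'))
    for i in range(1,k):
        if st[i,4]>300: print(n,'orange',st[i],ce[i].round(1),onz(n,ce[i],.078,T if n=='wrist' else None).round(4))
E
```

```text
[-0.8   -0.082  1.611 -0.018  1.631 -0.162] [ 0.3693 -0.2785  0.2647] 32.6167 [0.26 0.46 0.91] [0.006 0.028 0.014] 0.999
[[-0.596 -0.026  0.802]
 [-0.803  0.001 -0.597]
 [ 0.015 -1.    -0.021]]
top [   0   64   52   22 1025] [25.1 74.6] [0.8059 0.5662 0.079 ]
top [600 128  40  21 272] [620.  138.4] [ 0.6847 -0.5266  0.079 ]
top [469 223  35  33 918] [486.2 239.1] [ 0.5013 -0.2758  0.079 ]
top orange [354 214  35  35 940] [370.8 231.4] [ 0.5141 -0.0742  0.078 ]
scene [ 379    0   71   20 1022] [416.8   7.2] [-0.6366 -0.0584  0.079 ]
scene [ 85 126  38  18 294] [104.7 131.6] [ 0.3757 -0.63    0.079 ]
scene [189 190  28  24 522] [202.8 201.7] [ 0.5088 -0.272   0.079 ]
scene [   0  214   85   21 1597] [ 40.1 224.4] [ 0.6852 -0.5534  0.079 ]
scene orange [273 218  29  26 569] [287.  230.2] [ 0.5196 -0.0723  0.078 ]
wrist [ 416   94   69   69 3775] [450.  128.2] [ 0.4998 -0.2777  0.079 ]
wrist [511 438  61  41 595] [540. 457.] [ 0.3959 -0.6681  0.079 ]
```

View pics/f_scene.png

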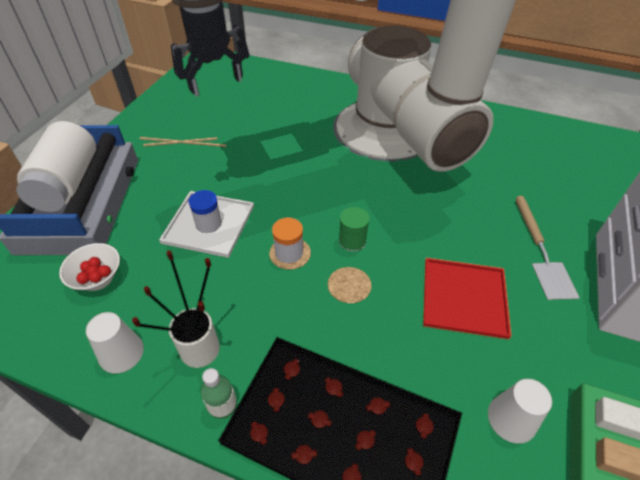

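View pics/f_wrist.png

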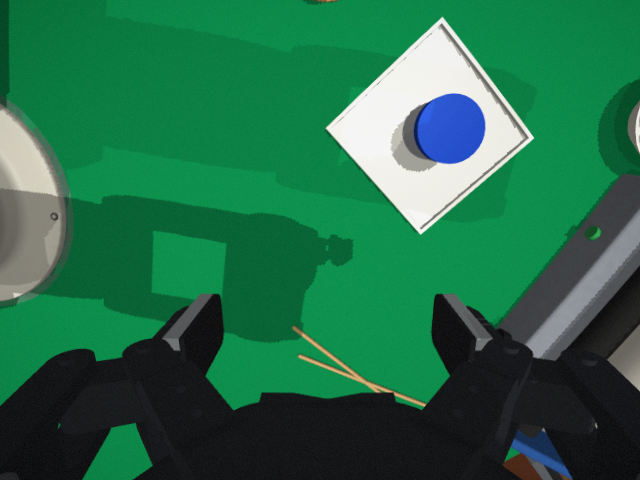

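```bash
python3 -c "
from bench import job_done
print(job_done())"
```

```text
the job is handed in; nothing more can be done
None
```

The blue-lidded tin weighed as empty, so it now stands upright and released in the middle of the white tray. I handed the job in at about 33 s.

- **Shaking:** I gripped the tin at 50 N, lifted it, and rocked it twice in the air. The moves offered only a turn about z, so I tilted it by pushing the arm against its reach limit.
    - First rock: it went out to about 31°, briefly reached about 39° leaning the other way when a push went wrong, and came back upright to within 3°.
    - Second rock: it went out to about 29° and back to about 1.5°.
    - These are tool angles. The wrist view showed the tin still in line with the fingers.
- **Weight:** the held force averaged about -1.1 to -1.2 N, against about 0.2 N with nothing held. With the ball inside it would be about -3.3 N. Single readings scatter by about 0.7 N, so this rests on the average of roughly 60.
- **Last checks:**
    - The top and wrist views put the tin at about (0.500, -0.277), within about 3 mm of the tray centre at (0.502, -0.277). The scene camera read about 8 mm off, which I put down to its lid mask taking in the lid's side.
    - The orange-lidded tin has not moved (0.1 mm difference in the top view), and the hand is well clear of everything.
- **Uncertain:**
    - Joint 5 read 2.794 against its listed limit of 2.79 on two occasions, and I could not tell whether the judge allows that.
    - The tin was pressed onto the tray floor with up to 24 N for a moment before I eased off and released it.

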